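# Load the sample feeder and set its selector

## Robot

A 6-joint arm with a two-finger parallel gripper is mounted at the origin on the work surface. World frame = base frame: x ahead of the robot, y to its left, z up, the work surface at z = 0. Lengths are in m, angles in degrees, forces in N, time in s.
With the tool pointing down it reaches from about 0.4 to 0.825 m from the base axis. Payload 7 kg.
Tool frame: the origin (TCP) lies on the centre line of the jaws, within the pads' length; the fingertips stand 19 mm ahead of it and the grasp point (between the pads) is the TCP; z points along the fingers, y is the line along which they close (so a half turn about z gives the same grasp; the last joint's range is limited). The gripper opens to 88 mm and grips with 3 to 60 N. Pads are 19 mm wide; open, the fingers measure 130 mm over their backs; the gripper's body (78 mm by 193 mm) begins 47 mm behind the grasp point.
Start: joints at [88.986, 20.546, 0.682, 0, -70.136, -16.507], TCP at [0.203, 0.644, 0.246] pointing down, gripper open.
Joint ranges: [-176.03, 176.03], [-82.01, 121.73], [-58.28, 71.71], [-173.87, 95.51], [-174.79, -0.11], [-173.66, 173.66]. Speed limits (degrees/s): [136.94, 136.94, 172.46, 180, 180, 180].

## Interface

Orientations are given as [roll, pitch, yaw] about the fixed x, y, z axes, in that order (R = Rz(yaw) Ry(pitch) Rx(roll)).
In Python, from plant import get_state, capture, close_job gives the robot as it stands.
- The arm moves only by the tool apply_moves, never from a script. Its argument "targets" is a list of rows, each a list of 7 numbers: the opening, from 0 (shut) to 1 (fully open), then the shift along the tool's x, y, z normalised to -1 to 1, where 1 is 1000 mm, then the turn, a rotation vector about the tool's x, y, z normalised to -1 to 1, where 1 is 90 degrees. In form: [[claw, tx, ty, tz, ax, ay, az], ...]. A call has 1 to 20 rows; each row shifts and turns the commanded pose from where the row before left it, along the tool's axes as they then stand; what a row does not reach is not made up. A row lasts 1/12 s, in which the tool goes at most 41.7 mm and 7.16 degrees, less where a joint would pass 70% of its speed; a pose out of reach is approached as far as the arm can. A call with a number of a shift or a turn outside -1 to 1 is refused whole. A call with a gripper value outside its range is refused whole. The fingers move at their own pace and stop on an object; "newtons" is the grip in N (left out, the last holds). Time passes only in rows, so rows that do not move let the fingers close. It gives the time, the measured TCP pose, the force, the opening and the grip force at its end, in the units of the state.
- get_state(): the state, without advancing time (a new reading comes with each control period).
- capture(name): name is "scene" or "top" or "wrist"; returns a dict with "frame" (384x512x3 uint8, red, green, blue), "range_z" (384x512 float32, m along the optical axis (not along the pixel's ray), 0 where there is no reading), "camera_matrix" (3x3 intrinsics, pixels), "T" (4x4, takes a point from camera to world coordinates). Camera axes: x right, y down, z forward; pixel columns grow to the right and rows downward; lengths in m; the calibration is good to about 2 mm. A picture is of the moment at which its call begins.
- close_job(): hands the job in; it is judged then, once.
The state is a dict: "time_s": time; "joints": joint angles; "qd": joint speeds; "joint_torque": joint torques, N m; "tcp_pos": TCP position; "eef_rot": TCP orientation; "contact_force": force on the tool from outside, world axes, zero at the start; "moment": the same for the moment, N m; "gripper_width": finger opening in m; "gripper_force": force on a finger pad.
Only numpy, scipy, OpenCV 4.12 (cv2) and the standard library are available. Lean on these libraries where they do the work, as an engineer would, in place of code of your own. Each camera call takes 0.05 s, during which the arm holds its last target. There are 200 camera calls.

## Task

Slide both sample carriers into the feeder's sloping rail from its high end, orange noses leading downhill, the first right down to the red stop and the second up against it, in either order. Then turn the selector on the control box fully anticlockwise to its end stop, turn it clockwise exactly three clicks and let go. Leave the mirror, the dish and the beaker where they stand and do not tip a carrier over.

Things in the scene. Friction and masses are not known exactly. Their poses are not given: they have to be found in the camera images.
- carrier_a_mid (a point): Centre (28 mm above the underside) of a carrier standing in the white tray. White base 64 mm long (x), 48 wide (y), 14 thick; on its middle a blue upright grip fin 40 mm long (x), 14 thick (y), rising to 56 mm above the underside. z up along the fin, x towards the orange nose (its last 14 mm, 40 mm wide, 9 mm thick). About 90 g.
- carrier_a_nose (a point): Middle of the orange nose's end face, carrier with the blue fin: 32 mm ahead (+x) of its centre, 7 mm above its underside. The white tray that it stands in is 180 x 280 mm, floor 5 mm thick, rim 18 mm high.
- carrier_a_tail (a point): Middle of the plain white tail end face, carrier with the blue fin: 32 mm behind its centre, 7 mm above its underside.
- carrier_b_mid (a point): Centre (28 mm above the underside) of a carrier standing in the white tray. White base 64 mm long (x), 48 wide (y), 14 thick; on its middle a green upright grip fin 40 mm long (x), 14 thick (y), rising to 56 mm above the underside. z up along the fin, x towards the orange nose (its last 14 mm, 40 mm wide, 9 mm thick). About 90 g.
- carrier_b_nose (a point): Middle of the orange nose's end face, carrier with the green fin: 32 mm ahead (+x) of its centre, 7 mm above its underside. The white tray that it stands in is 180 x 280 mm, floor 5 mm thick, rim 18 mm high.
- carrier_b_tail (a point): Middle of the plain white tail end face, carrier with the green fin: 32 mm behind its centre, 7 mm above its underside.
- rail: Fixed aluminium channel with blue lips on a grey stand left or right of the tray, sloping 24 degrees, low end with a red stop towards the robot. Origin: on the channel floor, mid-width, at the red stop's face, 45 mm above the table. x uphill along the floor, y across, z out of the floor. Channel 54 mm wide inside, 17.5 mm high under the lips; lips 4 mm thick, tops 21.5 mm over the floor.
- rail_mouth (a point): Middle of the rail's mouth on the floor, 134 mm uphill of the stop, axes as the rail's. The lips leave a 28 mm slot for the fins from stop to mouth. Above the mouth an open tongue of floor with low flared guides (13 mm high) runs 46 mm on. Carriers go in here, bases under the lips, noses to -x. They may not slide by themselves: push them home, noses at 0 and 64 mm from the stop.
- selector_grip (a point): Point on the axis of the selector, at grip height. A black bar knob on the control box's sloping white front (150 x 150 mm, 28 degrees from level, facing up and to the robot). Bar 64 mm long (x), 16 wide (y); its top is 14 mm above this point, its round skirt (radius 34) 22 mm below, the panel 33 below. z along the axis out of the panel, x along the bar to the white pointer; they turn with it.
- selector (a joint): Angle of the selector, rad, growing clockwise seen from its front; 0 is the anticlockwise end stop (red dot, pointer 72 degrees anticlockwise of straight uphill), 2.513 (6 clicks) the clockwise one. A detent every 24 degrees (0.419 rad; dots), the stop being number 0. Turning takes up to about 0.2 N m; let go, it springs to the nearest detent. Starts 2 to 5 clicks from the stop.
- mirror: Table mirror with a black frame, standing beyond the tray: plate 150 mm wide (y), leaning back, 162 mm high, on a foot 90 x 130 mm. Origin: centre of the foot's underside. Leave alone.
- dish: Low covered glass dish, 94 mm across, 22 mm high. Origin: centre of its underside. Leave alone.
- beaker: Clear plastic beaker, 64 mm across, 85 mm high, empty. Origin: centre of its underside. Leave alone.
- carrier_a: The whole carrier; its origin is the centre of its underside.
- carrier_b: The whole carrier; its origin is the centre of its underside.
Not all that is in view belongs to the job. What is shaped like the part that bears rail but turquoise or yellow is not meant.

How it is judged:
By the outcome, as a careful person would: the job done as asked, in the order asked, and still so for the second after the job is handed in, with the robot touching nothing.
It also fails if it takes over 72 s, if anything falls off the work surface, if the arm or the gripper's body presses on something with over 40 N, if the wrist force passes 120 N, or if a joint passes its speed limit or range.

## Working session

There is one attempt and no reset: what is moved stays moved. The work goes in short steps, Python scripts to look and compute and a tool call to move; the robot and the scene stay as the last step left them, time stands still between calls to the robot, and variables do not carry over. Pictures are saved under pics/ and viewed, at most 10 in all, crops included, and the job is handed in when it is done.

Besides the shell and the picture viewer there is one more tool, called by a JSON object that holds its "name" and its "arguments", one argument or row to a line. apply_moves: Moves the arm, as the interface text tells. Scaled input: -1 to 1 covers 1000 mm each way for a shift and 90 degrees each way for a turn. Its arguments: {"type":"object","properties":{"targets":{"type":"array","items":{"type":"array","items":{"type":"number"}}},"newtons":{"type":"number"}},"required":["targets"]}

```bash
ls; mkdir -p pics; cat > h.py <<'E'
import numpy as np,cv2
from plant import get_state,capture,close_job
from scipy.spatial.transform import Rotation as R
def pts(c):
    K=c["camera_matrix"];z=c["range_z"];v,u=np.mgrid[:z.shape[0],:z.shape[1]]
    p=np.stack([(u-K[0,2])/K[0,0]*z,(v-K[1,2])/K[1,1]*z,z],-1)
    w=p@c["T"][:3,:3].T+c["T"][:3,3]; w[z==0]=np.nan; return w
def tcp():
    s=get_state();return np.array(s["tcp_pos"]),R.from_euler('xyz',s["eef_rot"],degrees=True).as_matrix()
E
python3 - <<'E'
from h import *
s=get_state();print(s)
import pickle
d={n:capture(n) for n in("scene","top","wrist")}
pickle.dump(d,open("d0.pkl","wb"))
for n in d: print(n,d[n]["T"].round(3).tolist(),d[n]["camera_matrix"].round(1).tolist())
im=np.vstack([np.hstack([d["scene"]["frame"],d["top"]["frame"]])])
cv2.imwrite("pics/scene.png",cv2.resize(d["scene"]["frame"][:,:,::-1],(800,600)))
cv2.imwrite("pics/top.png",cv2.resize(d["top"]["frame"][:,:,::-1],(800,600)))
E
```

```text
pics
{'time_s': 0.0, 'joints': array([ 8.89867647e+01,  2.05955501e+01,  6.34012701e-01, -2.13104063e-02,
       -7.01358906e+01, -1.65085471e+01]), 'qd': array([-0.09185756, -0.07383064, -0.03848405,  0.02387706, -0.03812941,
       -0.00235428]), 'joint_torque': array([ 3.26777138e-05, -5.82707405e+01,  2.93048108e+01,  6.99691325e+00,
        6.94245362e-03, -1.66459645e-04]), 'tcp_pos': array([0.20308091, 0.64324659, 0.24457429]), 'eef_rot': array([ 1.79900895e+02, -8.48090062e-03, -1.75290331e+01]), 'contact_force': array([ 0.4873395 , -0.78540171,  0.09381383]), 'moment': array([-0.05017504,  0.02145295,  0.04685052]), 'gripper_force': 0.0, 'gripper_width': 0.08771506718931457}
scene [[-0.446, 0.476, -0.758, 1.284], [0.895, 0.231, -0.381, 0.434], [-0.006, -0.849, -0.529, 0.611], [0.0, 0.0, 0.0, 1.0]] [[404.0, 0.0, 261.1], [0.0, 404.0, 193.9], [0.0, 0.0, 1.0]]
top [[-0.002, -0.997, 0.074, 0.508], [-1.0, 0.002, -0.004, 0.06], [0.004, -0.074, -0.997, 0.924], [0.0, 0.0, 0.0, 1.0]] [[358.8, 0.0, 255.0], [0.0, 358.8, 189.2], [0.0, 0.0, 1.0]]
wrist [[-0.301, -0.906, -0.297, 0.284], [-0.954, 0.286, 0.093, 0.618], [0.001, 0.311, -0.95, 0.384], [0.0, 0.0, 0.0, 1.0]] [[276.3, 0.0, 253.7], [0.0, 276.3, 192.8], [0.0, 0.0, 1.0]]
```

View pics/scene.png

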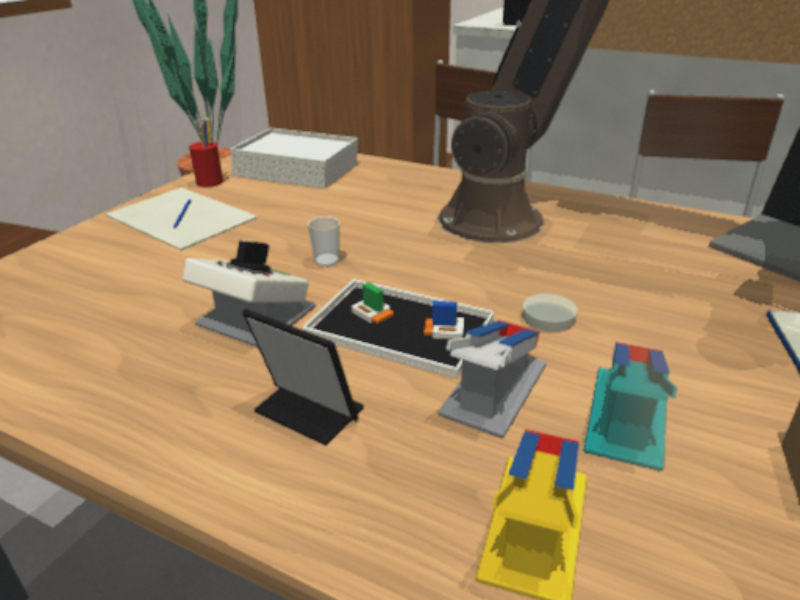

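View pics/top.png

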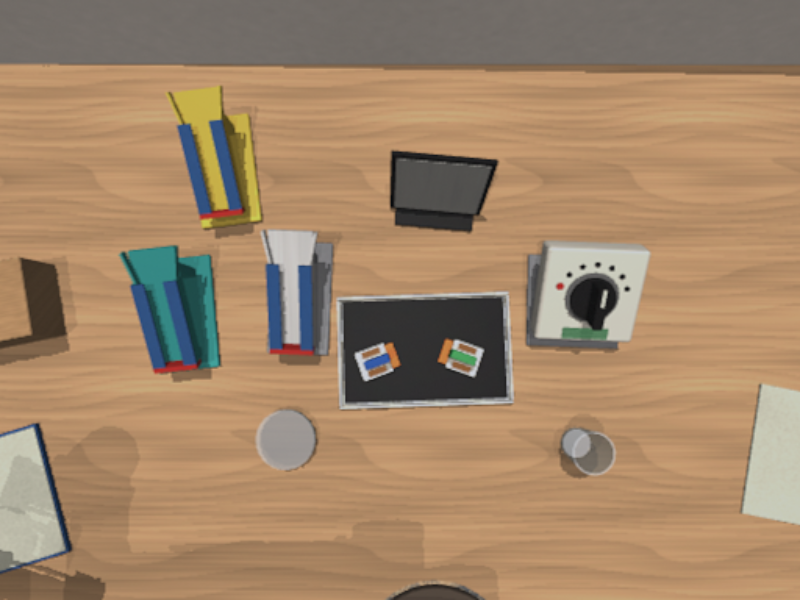

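The feeder's grey rail is at (290,295) in the top view, with blue lips and a red stop at (290,350). The turquoise (172,310) and yellow (212,155) look-alikes are decoys. The blue carrier is at (377,361), nose at (393,355). The green one is at (463,357), nose at (445,350). The selector is at (592,298), the beaker at (588,452), the dish at (287,440) and the mirror at (440,190).

```bash
python3 - <<'E'
from h import *
import pickle
d=pickle.load(open("d0.pkl","rb"))
c=d["top"];w=pts(c);f=c["frame"].astype(int);h=cv2.cvtColor(c["frame"],cv2.COLOR_RGB2HSV).astype(int)
s=.64
def box(x0,y0,x1,y1):
    m=np.zeros(h.shape[:2],bool);m[int(y0*s):int(y1*s),int(x0*s):int(x1*s)]=1;return m
H,S,V=h[...,0],h[...,1],h[...,2]
blue=(H>100)&(H<130)&(S>120); green=(H>45)&(H<80)&(S>120); orange=(H>5)&(H<18)&(S>200)&(V>160); red=((H<5)|(H>172))&(S>150)
def rep(n,m,e=True):
    p=w[m&np.isfinite(w[...,2])]; v,u=np.nonzero(m)
    q=p-np.median(p,0); uu,ss,vv=np.linalg.svd(q-q.mean(0),full_matrices=False)
    print(n,len(p),'mean',p.mean(0).round(4),'min',p.min(0).round(3),'max',p.max(0).round(3),'ax',vv[0].round(3),'uv',u.mean().round(1),v.mean().round(1))
tray=box(335,300,515,400)
rep('A fin',tray&blue);rep('B fin',tray&green)
rep('A nose',orange&box(350,335,410,390));rep('B nose',orange&box(425,330,490,385))
wh=(S<40)&(V>170)
L=blue&box(260,255,284,350);Rr=blue&box(296,255,316,350)
rep('lipL',L);rep('lipR',Rr);rep('red',red&box(262,335,325,365))
fl=box(286,270,295,335);rep('floor',fl)
p=w[fl];A=np.c_[p[:,:2],np.ones(len(p))];k=np.linalg.lstsq(A,p[:,2],rcond=None)[0];print('floor plane',k,np.degrees(np.arctan(np.hypot(*k[:2]))))
kn=(V<60)&box(560,265,625,335);rep('knob',kn)
top=kn&(w[...,2]>np.nanmax(w[kn][:,2])-.035)
pn=(S<40)&(V>150)&box(535,240,650,345);p=w[pn];A=np.c_[p[:,:2],np.ones(len(p))];k=np.linalg.lstsq(A,p[:,2],rcond=None)[0];print('panel',k,p.mean(0),np.degrees(np.arctan(np.hypot(*k[:2]))))
dist=(w@np.r_[-k[:2],1]-k[2])/np.sqrt(1+k[:2]@k[:2])
b=box(550,260,635,335)&(dist>.036)&(dist<.06);rep('bar',b);print(np.nanmax(dist[box(560,265,630,335)]))
rep('pointer',(S<60)&(V>150)&box(560,270,625,330)&(dist>.03))
rep('reddot',red&box(550,280,570,295))
def crop(x0,y0,x1,y1,o):
    return cv2.resize(c["frame"][int(y0*s):int(y1*s),int(x0*s):int(x1*s),::-1],(390,390))
cv2.imwrite("pics/crop.png",np.hstack([crop(240,220,400,380,0),crop(530,230,650,350,0)]))
E
```

```text
A fin 79 mean [0.4713 0.0908 0.0602] min [0.462 0.074 0.053] max [0.481 0.11  0.064] ax [-0.337  0.941  0.014] uv 240.8 231.1
B fin 74 mean [ 0.4783 -0.0404  0.0595] min [ 0.469 -0.058  0.032] max [ 0.488 -0.024  0.064] ax [-0.335 -0.926  0.173] uv 295.5 228.0
  return _methods._mean(a, axis=axis, dtype=dtype,
  ret = um.true_divide(
<stdin>:12: RuntimeWarning: Mean of empty slice.
<stdin>:13: RuntimeWarning: Mean of empty slice.
Traceback (most recent call last):
ValueError: zero-size array to reduction operation minimum which has no identity
```

```bash
cat > m.py <<'E'
from h import *
import pickle
d=pickle.load(open("d0.pkl","rb"))
c=d["top"];w=pts(c);h=cv2.cvtColor(c["frame"],cv2.COLOR_RGB2HSV).astype(int)
s=.64
def box(x0,y0,x1,y1):
    m=np.zeros(h.shape[:2],bool);m[int(y0*s):int(y1*s),int(x0*s):int(x1*s)]=1;return m
H,S,V=h[...,0],h[...,1],h[...,2]
blue=(H>100)&(H<130)&(S>120); orange=(H>4)&(H<16)&(S>190)&(V>140); red=((H<5)|(H>172))&(S>150)
def rep(n,m):
    p=w[m&np.isfinite(w[...,2])]; v,u=np.nonzero(m)
    if len(p)<3: print(n,'none');return
    vv=np.linalg.svd(p-p.mean(0),full_matrices=False)[2]
    print(n,len(p),'mean',p.mean(0).round(4),'min',p.min(0).round(3),'max',p.max(0).round(3),'ax',vv[0].round(3),'uv',u.mean().round(1),v.mean().round(1))
def plane(p):
    p=p[np.isfinite(p[:,2])];k=np.linalg.lstsq(np.c_[p[:,:2],np.ones(len(p))],p[:,2],rcond=None)[0];print('plane',k.round(4),'az',np.degrees(np.arctan2(k[1],k[0])).round(1),'slope',np.degrees(np.arctan(np.hypot(*k[:2]))).round(1),np.nanmean(p,0).round(3));return k
rep('A nose',orange&box(350,335,410,390));rep('B nose',orange&box(425,330,490,385))
rep('lipL',blue&box(260,255,284,350));rep('lipR',blue&box(296,255,316,350));rep('red',red&box(262,335,325,365))
plane(w[box(286,270,295,335)])
k=plane(w[(S<40)&(V>150)&box(535,240,650,345)])
dist=(w@np.r_[-k[:2],1]-k[2])/np.sqrt(1+k[:2]@k[:2])
print('maxdist',np.nanmax(dist[box(560,265,630,335)]))
rep('bar',box(550,260,635,335)&(dist>.036)&(dist<.06))
rep('skirt',box(550,260,635,335)&(dist>.005)&(dist<.03))
rep('pointer',(S<60)&(V>150)&box(560,270,625,330)&(dist>.03))
rep('reddot',red&box(550,280,570,295))
def crop(x0,y0,x1,y1):
    return cv2.resize(c["frame"][int(y0*s):int(y1*s),int(x0*s):int(x1*s),::-1],(390,390))
cv2.imwrite("pics/crop.png",np.hstack([crop(240,220,400,380),crop(530,230,650,350)]))
E
python3 m.py
```

```text
A nose none
B nose none
lipL 401 mean [0.5542 0.2419 0.0928] min [0.493 0.231 0.064] max [0.614 0.252 0.121] ax [-0.913  0.036 -0.406] uv 175.1 195.5
lipR 400 mean [0.5532 0.1948 0.0932] min [0.491 0.185 0.064] max [0.611 0.205 0.12 ] ax [-0.914  0.032 -0.405] uv 195.4 196.0
red 108 mean [0.4888 0.2219 0.0599] min [0.481 0.188 0.045] max [0.498 0.253 0.066] ax [ 0.085  0.994 -0.066] uv 186.0 223.8
plane [ 0.4422 -0.0951 -0.1542] az -12.1 slope 24.3 [0.563 0.223 0.074]
plane [ 0.4557 -0.023  -0.1693] az -2.9 slope 24.5 [ 0.584 -0.227  0.102]
maxdist 0.051266902353741844
bar 239 mean [ 0.548  -0.2272  0.136 ] min [ 0.518 -0.238  0.114] max [ 0.579 -0.22   0.152] ax [-0.898  0.036 -0.438] uv 384.1 197.1
skirt 556 mean [ 0.5725 -0.2233  0.1093] min [ 0.527 -0.279  0.088] max [ 0.619 -0.165  0.133] ax [-0.891  0.299 -0.341] uv 377.9 187.0
pointer 30 mean [ 0.5564 -0.2298  0.1424] min [ 0.522 -0.236  0.123] max [ 0.572 -0.227  0.151] ax [-0.863 -0.124 -0.489] uv 386.2 193.2
reddot 9 mean [ 0.5824 -0.1801  0.103 ] min [ 0.58  -0.183  0.101] max [ 0.585 -0.177  0.107] ax [-0.491 -0.715 -0.498] uv 358.0 183.0
```

View pics/crop.png

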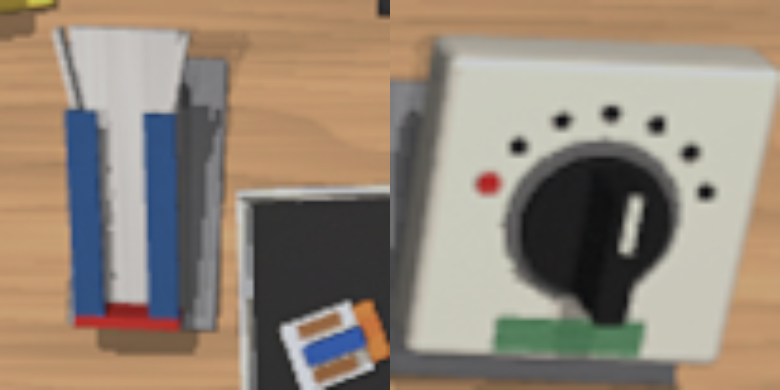

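The crop confirms the plain aluminium channel, with its red stop near the robot and its flared mouth uphill. It also confirms carrier A, and the selector with its bar pointing roughly straight uphill. I'm moving above carrier A.

```bash
cat >> h.py <<'E'
def pose(yaw,tilt=0,az=0):
    "tool down with tool x at yaw; tilt: then lean so that plane normal tilts by slope whose uphill azimuth is az"
    b=R.from_euler('xyz',[180,0,yaw],degrees=True)
    k=np.array([np.sin(np.radians(az)),-np.cos(np.radians(az)),0])  # turn about this raises uphill
    return (R.from_rotvec(k*np.radians(tilt))*b).as_matrix()
def plan(p,Rt,n=None,cur=None):
    p0,R0=cur if cur else tcp()
    t=R0.T@(np.array(p)-p0); rv=R.from_matrix(R0.T@Rt).as_rotvec()
    need=max(np.linalg.norm(t)/.035,np.degrees(np.linalg.norm(rv))/6.2)
    n=n or max(1,int(np.ceil(need)))
    G=R.from_rotvec(rv/n).as_matrix();M=np.eye(3);S=np.zeros((3,3))
    for i in range(n): S+=M;M=M@G
    q=np.linalg.solve(S,t); a=np.degrees(rv/n)/90
    print(n,'x',q.round(4).tolist(),a.round(4).tolist())
    return (np.array(p),Rt)
E
python3 - <<'E'
from h import *
plan([.471,.091,.20],pose(-70.3))
E
```

```text
18 x [0.0328, 0.0131, 0.0025] [0.0, -0.0, 0.0326]
```

{"name": "apply_moves", "arguments": {
  "targets": [
    [1,0.0328,0.0131,0.0025,0,0,0.0326],
    [1,0.0328,0.0131,0.0025,0,0,0.0326],
    [1,0.0328,0.0131,0.0025,0,0,0.0326],
    [1,0.0328,0.0131,0.0025,0,0,0.0326],
    [1,0.0328,0.0131,0.0025,0,0,0.0326],
    [1,0.0328,0.0131,0.0025,0,0,0.0326],
    [1,0.0328,0.0131,0.0025,0,0,0.0326],
    [1,0.0328,0.0131,0.0025,0,0,0.0326],
    [1,0.0328,0.0131,0.0025,0,0,0.0326],
    [1,0.0328,0.0131,0.0025,0,0,0.0326],
    [1,0.0328,0.0131,0.0025,0,0,0.0326],
    [1,0.0328,0.0131,0.0025,0,0,0.0326],
    [1,0.0328,0.0131,0.0025,0,0,0.0326],
    [1,0.0328,0.0131,0.0025,0,0,0.0326],
    [1,0.0328,0.0131,0.0025,0,0,0.0326],
    [1,0.0328,0.0131,0.0025,0,0,0.0326],
    [1,0.0328,0.0131,0.0025,0,0,0.0326],
    [1,0.0328,0.0131,0.0025,0,0,0.0326],
    [1,0,0,0,0,0,0],
    [1,0,0,0,0,0,0]
  ],
  "newtons": 25
}}

```text
time_s: 1.82
tcp_pos: [0.4697, 0.0893, 0.2005]
eef_rot: [180.0, 0.0, -70.5]
contact_force: [-0.8, -0.0, 0.0]
gripper_width: 0.0874
gripper_force: 0.0
```

```bash
cat > fin.py <<'E'
import sys
from h import *
def fin(col,top=.061,name=None,ctr=None):
    c=capture("wrist");h=cv2.cvtColor(c["frame"],cv2.COLOR_RGB2HSV).astype(int);H,S,V=h[...,0],h[...,1],h[...,2]
    m=((H>100)&(H<130)&(S>120) if col=='b' else (H>45)&(H<80)&(S>120))
    w=pts(c)
    if ctr is not None: m&=(np.hypot(w[...,0]-ctr[0],w[...,1]-ctr[1])<.06)
    g=m&(abs(w[...,2]-top)<.006)
    p=w[g][:,:2].astype(np.float32)
    r=cv2.minAreaRect(p); b=cv2.boxPoints(r)
    e=b[1]-b[0] if np.linalg.norm(b[1]-b[0])>np.linalg.norm(b[2]-b[1]) else b[2]-b[1]
    print(col,len(p),'rect',np.round(r[0],4),np.round(r[1],4),'yaw',np.degrees(np.arctan2(e[1],e[0])).round(1),'z',np.nanmedian(w[g][:,2]).round(4),'zmax',np.nanmax(w[m][:,2]).round(4))
    if name: cv2.imwrite(name,c["frame"][:,:,::-1])
    return c,w,h
E
python3 - <<'E'
from fin import *
print(tcp()[0],get_state()["eef_rot"],get_state()["joints"])
fin('b',name="pics/w1.png",ctr=(.471,.091))
E
```

```text
[0.46967336 0.08934192 0.20045245] [ 1.79982083e+02  1.32718083e-03 -7.05150058e+01] [ 3.44170459e+01  3.91872667e+00 -2.71834999e+01 -6.88815825e-03
 -5.89147433e+01 -1.49284941e+01]
b 436 rect [0.4719 0.0896] [0.0129 0.0397] yaw -70.2 z 0.0607 zmax 0.2606
```

View pics/w1.png

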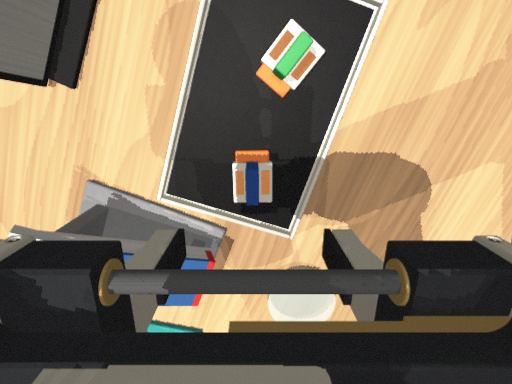

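Blue carrier A is at (252,185) in the wrist view, with its nose at (252,157). The green one is at (290,55) and the rail at (165,280) is partly hidden. A is well aligned, so I'm descending to grip it.

{"name": "apply_moves", "arguments": {
  "targets": [
    [1,0.0005,-0.001,0.03,0,0,0],
    [1,0,-0.001,0.03,0,0,0],
    [1,0,0,0.03,0,0,0],
    [1,0,0,0.03,0,0,0],
    [1,0,0,0.02,0,0,0],
    [1,0,0,0.0115,0,0,0],
    [1,0,0,0,0,0,0],
    [0,0,0,0,0,0,0],
    [0,0,0,0,0,0,0],
    [0,0,0,0,0,0,0],
    [0,0,0,0,0,0,0],
    [0,0,0,0,0,0,0],
    [0,0,0,0,0,0,0],
    [0,0,0,0,0,0,0]
  ],
  "newtons": 25
}}

```text
time_s: 3.03
tcp_pos: [0.4722, 0.0914, 0.0495]
eef_rot: [-180.0, 0.0, -70.3]
contact_force: [-1.0, 0.3, 0.4]
gripper_width: 0.0467
gripper_force: 0.0
```

{"name": "apply_moves", "arguments": {
  "targets": [
    [0,0,0,0,0,0,0],
    [0,0,0,0,0,0,0],
    [0,0,0,0,0,0,0],
    [0,0,0,0,0,0,0],
    [0,0,0,0,0,0,0],
    [0,0,0,0,0,0,0],
    [0,0,0,0,0,0,0],
    [0,0,0,0,0,0,0],
    [0,0,0,0,0,0,0],
    [0,0,0,0,0,0,0]
  ]
}}

```text
time_s: 3.87
tcp_pos: [0.472, 0.0913, 0.049]
eef_rot: [180.0, -0.0, -70.3]
contact_force: [-0.4, -0.5, -0.2]
gripper_width: 0.014
gripper_force: 25.0
```

```bash
python3 - <<'E'
from h import *
print(get_state()["gripper_width"],get_state()["gripper_force"],tcp()[0])
# rail from top picture: lip tops are 21.5 over floor
import pickle
d=pickle.load(open("d0.pkl","rb"))
for n in("top","scene"):
    c=d[n];w=pts(c);h=cv2.cvtColor(c["frame"],cv2.COLOR_RGB2HSV).astype(int);H,S,V=h[...,0],h[...,1],h[...,2]
    m=(H>100)&(H<130)&(S>120)&(w[...,0]>.46)&(w[...,0]<.65)&(w[...,1]>.16)&(w[...,1]<.275)&(w[...,2]>.062)
    p=w[m];k=np.linalg.lstsq(np.c_[p[:,:2],np.ones(len(p))],p[:,2],rcond=None)[0]
    r=cv2.minAreaRect(p[:,:2].astype(np.float32));print(n,'lips plane',k.round(4),'centre',np.round(r[0],4),np.round(r[1],4),r[2],'zc',np.round(k@[*r[0],1],4),'res',np.std(p[:,2]-np.c_[p[:,:2],np.ones(len(p))]@k))
    for s in(1,-1):
        q=p[(p[:,1]-r[0][1]-np.tan(np.radians(-2.0))*(p[:,0]-r[0][0]))*s>0];f=np.polyfit(q[:,0],q[:,1],1);print(' lip',s,q.mean(0).round(4),'yaw',np.degrees(np.arctan(f[0])).round(2))
    m=((H<5)|(H>172))&(S>150)&(w[...,0]>.46)&(w[...,0]<.53)&(w[...,1]>.16)&(w[...,1]<.275)
    p=w[m];f=np.polyfit(p[:,1],p[:,0],1);print(' red',len(p),p.mean(0).round(4),p.max(0).round(4),'yaw',-np.degrees(np.arctan(f[0])).round(2))
E
```

```text
0.013965710349426683 24.98959869146347 [0.47195156 0.09131137 0.04902842]
top lips plane [ 0.4427 -0.0174 -0.1483] centre [0.5523 0.2186] [0.0651 0.1207] 87.71589660644531 zc 0.0924 res 0.0014872018378455363
 lip 1 [0.5542 0.2419 0.0928] yaw -2.17
 lip -1 [0.5532 0.1948 0.0932] yaw -1.93
 red 108 [0.4888 0.2219 0.0599] [0.4978 0.253  0.0657] yaw -4.22
scene lips plane [ 0.4316 -0.0186 -0.1389] centre [0.5566 0.2195] [0.0665 0.1106] 87.31839752197266 zc 0.0973 res 0.0010393876101958564
 lip 1 [0.5685 0.2449 0.1019] yaw -2.68
 lip -1 [0.5689 0.1973 0.103 ] yaw -4.49
 red 68 [0.4905 0.2113 0.0571] [0.4956 0.2313 0.0657] yaw 9.92
```

```bash
cat >> h.py <<'E'
RY=-2.2;SL=24
O=np.array([.4998,.2206,.045])
def axes():
    a,b=np.radians(RY),np.radians(SL)
    return np.array([np.cos(b)*np.cos(a),np.cos(b)*np.sin(a),np.sin(b)]),np.array([-np.sin(a),np.cos(a),0]),np.array([-np.sin(b)*np.cos(a),-np.sin(b)*np.sin(a),np.cos(b)])
def rail(s,l,hh):
    u,v,n=axes();return O+u*s+v*l+n*hh
def inrail(p):
    u,v,n=axes();p=np.asarray(p)-O;return np.array([p@u,p@v,p@n])
E
python3 - <<'E'
from h import *
p0,R0=tcp()
p1=p0+[0,0,.19]
c=plan(p1,R0)
print(rail(.177,0,.044+.07))
plan(rail(.177,0,.044+.07),pose(180+RY,SL,RY),cur=c)
E
```

```text
6 x [0.0, 0.0, -0.0317] [0.0, 0.0, 0.0]
[0.61504456 0.21617275 0.22113657]
19 x [-0.0109, -0.003, 0.0034] [0.0137, -0.0092, 0.0643]
```

{"name": "apply_moves", "arguments": {
  "targets": [
    [0,0,0,-0.015,0,0,0],
    [0,0,0,-0.035,0,0,0],
    [0,0,0,-0.035,0,0,0],
    [0,0,0,-0.035,0,0,0],
    [0,0,0,-0.035,0,0,0],
    [0,0,0,-0.035,0,0,0]
  ]
}}

```text
time_s: 4.37
tcp_pos: [0.4715, 0.0911, 0.2409]
eef_rot: [-180.0, 0.0, -70.3]
contact_force: [0.1, 0.6, -1.4]
gripper_width: 0.0138
gripper_force: 25.0
```

{"name": "apply_moves", "arguments": {
  "targets": [
    [0,-0.0109,-0.003,0.0034,0.0137,-0.0092,0.0643],
    [0,-0.0109,-0.003,0.0034,0.0137,-0.0092,0.0643],
    [0,-0.0109,-0.003,0.0034,0.0137,-0.0092,0.0643],
    [0,-0.0109,-0.003,0.0034,0.0137,-0.0092,0.0643],
    [0,-0.0109,-0.003,0.0034,0.0137,-0.0092,0.0643],
    [0,-0.0109,-0.003,0.0034,0.0137,-0.0092,0.0643],
    [0,-0.0109,-0.003,0.0034,0.0137,-0.0092,0.0643],
    [0,-0.0109,-0.003,0.0034,0.0137,-0.0092,0.0643],
    [0,-0.0109,-0.003,0.0034,0.0137,-0.0092,0.0643],
    [0,-0.0109,-0.003,0.0034,0.0137,-0.0092,0.0643],
    [0,-0.0109,-0.003,0.0034,0.0137,-0.0092,0.0643],
    [0,-0.0109,-0.003,0.0034,0.0137,-0.0092,0.0643],
    [0,-0.0109,-0.003,0.0034,0.0137,-0.0092,0.0643],
    [0,-0.0109,-0.003,0.0034,0.0137,-0.0092,0.0643],
    [0,-0.0109,-0.003,0.0034,0.0137,-0.0092,0.0643],
    [0,-0.0109,-0.003,0.0034,0.0137,-0.0092,0.0643],
    [0,-0.0109,-0.003,0.0034,0.0137,-0.0092,0.0643],
    [0,-0.0109,-0.003,0.0034,0.0137,-0.0092,0.0643],
    [0,-0.0109,-0.003,0.0034,0.0137,-0.0092,0.0643],
    [0,0,0,0,0,0,0]
  ]
}}

```text
time_s: 6.03
tcp_pos: [0.6154, 0.2156, 0.2203]
eef_rot: [-179.9, 24.0, 177.6]
contact_force: [0.2, -0.9, -1.4]
gripper_width: 0.0137
gripper_force: 25.0
```

```bash
python3 - <<'E'
from h import *
p,Rm=tcp();s=get_state();print(p,s["eef_rot"],s["joints"].round(1),'rail',inrail(p).round(4),s["gripper_width"])
c=capture("wrist");cv2.imwrite("pics/w2.png",c["frame"][:,:,::-1])
w=pts(c);h=cv2.cvtColor(c["frame"],cv2.COLOR_RGB2HSV).astype(int);H,S,V=h[...,0],h[...,1],h[...,2]
rr=np.full(w.shape,np.nan);u,v,n=axes();q=w-O;rr=np.stack([q@u,q@v,q@n],-1)
m=(H>100)&(H<130)&(S>120)&(abs(rr[...,2]-.0215)<.012)&(abs(rr[...,1])<.05)
print(m.sum())
for sg in(1,-1):
    a=rr[m&(rr[...,1]*sg>0)];print(a.mean(0).round(4),a.min(0).round(4),a.max(0).round(4),np.polyfit(a[:,0],a[:,1],1).round(4) if len(a)>5 else'')
print('Tpose nominal', (pose(180+RY,SL,RY).T@Rm).round(3).tolist())
E
```

```text
[0.61539611 0.21560581 0.22025597] [-179.92204365   24.00647973  177.56904498] [  43.6    8.3  -35.3   32.1  -33.5 -161.1] rail [ 0.177  -0.0006  0.113 ] 0.013743918294378085
7276
[0.0735 0.0237 0.0214] [0.0224 0.0145 0.0188] [0.133  0.033  0.0243] [0.0003 0.0237]
[ 0.0732 -0.0231  0.0214] [ 0.0225 -0.0325  0.0191] [ 0.1328 -0.014   0.024 ] [ 0.0009 -0.0232]
Tpose nominal [[1.0, -0.004, -0.0], [0.004, 1.0, -0.003], [0.0, 0.003, 1.0]]
```

View pics/w2.png

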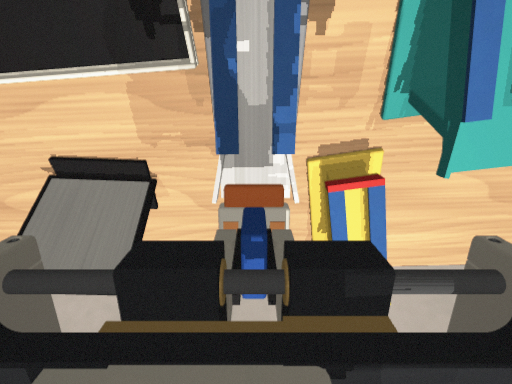

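The wrist view shows the rail straight ahead: lips at (225,80) and (287,80), tongue at (255,165), and carrier A's nose at (254,195) in line with the channel. Rail coordinates agree within 1 mm. I'm lowering onto the tongue.

{"name": "apply_moves", "arguments": {
  "targets": [
    [0,0,-0.0006,0.025,0,0,0.002],
    [0,0,0,0.02,0,0,0],
    [0,0,0,0.012,0,0,0],
    [0,0,0,0.006,0,0,0],
    [0,0,0,0.003,0,0,0],
    [0,0,0,0,0,0,0],
    [0,0,0,0,0,0,0]
  ]
}}

```text
time_s: 6.67
tcp_pos: [0.6415, 0.214, 0.1614]
eef_rot: [180.0, 24.0, 177.7]
contact_force: [0.4, -0.6, -1.2]
gripper_width: 0.0138
gripper_force: 25.0
```

```bash
python3 -c "
from h import *
s=get_state();print(inrail(s['tcp_pos']).round(4),s['contact_force'],s['eef_rot'])"
```

```text
[ 0.177  -0.0012  0.0487] [ 0.41927815 -0.56965184 -1.19162013] [179.99789028  24.03963414 177.7013487 ]
```

{"name": "apply_moves", "arguments": {
  "targets": [
    [0,0,0.0012,0.0025,0,0,0],
    [0,0.01,0,0,0,0,0],
    [0,0.01,0,0,0,0,0],
    [0,0.01,0,0,0,0,0],
    [0,0.01,0,0,0,0,0],
    [0,0.01,0,0,0,0,0],
    [0,0,0,0,0,0,0]
  ]
}}

```text
time_s: 7.25
tcp_pos: [0.5995, 0.2157, 0.145]
eef_rot: [179.9, 23.0, 177.9]
contact_force: [3.2, 0.5, -6.2]
gripper_width: 0.014
gripper_force: 25.0
```

```bash
python3 -c "
from h import *
s=get_state();print(inrail(s['tcp_pos']).round(4),s['contact_force'],s['eef_rot'])"
```

```text
[ 0.1319 -0.0011  0.0508] [ 3.19856128  0.51754508 -6.18476793] [179.89997983  23.04406795 177.8984358 ]
```

```bash
python3 - <<'E'
from h import *
s=get_state();print(s['joints'].round(1),inrail(s['tcp_pos']).round(4),s['qd'].round(2))
c=capture("wrist");cv2.imwrite("pics/w3.png",c["frame"][:,:,::-1])
print(s['moment'],inrail(get_state()['tcp_pos']).round(4))
E
```

```text
[  41.1   11.7  -44.8   44.9  -22.2 -173.5] [ 0.1319 -0.0011  0.0508] [-0.09  0.38  0.33  0.32 -0.27  0.02]
[0.35987962 1.11260219 0.07930774] [ 0.132  -0.0011  0.0507]
```

View pics/w3.png

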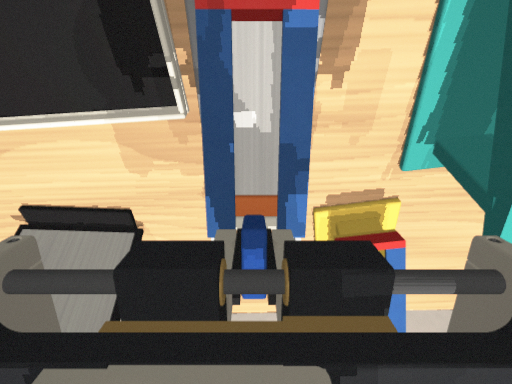

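The nose is under the lips at (257,205), but joint 6 is at its limit (-173.5°) in this orientation. I'll back off a little, release, turn the tool half a turn and regrip.

{"name": "apply_moves", "arguments": {
  "targets": [
    [0,-0.006,0,0,0,0,0],
    [0,-0.006,0,0,0,0,0],
    [0,0,0,0,0,0,0],
    [0,0,0,0,0,0,0],
    [0,0,0,0,0,0,0]
  ]
}}

```text
time_s: 7.72
tcp_pos: [0.6112, 0.215, 0.1497]
eef_rot: [179.9, 23.1, 177.9]
contact_force: [-1.0, 0.1, -0.3]
gripper_width: 0.0143
gripper_force: 25.0
```

```bash
python3 -c "
from h import *
s=get_state();print(inrail(s['tcp_pos']).round(4),s['contact_force'],s['eef_rot'],s['joints'].round(1))"
```

```text
[ 0.1445 -0.0013  0.0503] [-1.02426334  0.12428228 -0.29199822] [179.94235398  23.07087654 177.8754664 ] [  40.8   12.3  -42.9   42.6  -23.1 -170.8]
```

{"name": "apply_moves", "arguments": {
  "targets": [
    [0,0,0.001,0.002,0,-0.01,0],
    [0,0,0,0.0015,0,0,0],
    [0,0,0,0,0,0,0],
    [0.45,0,0,0,0,0,0],
    [0.45,0,0,0,0,0,0],
    [0.45,0,0,0,0,0,0],
    [0.45,0,0,0,0,0,0],
    [0.45,0,0,0,0,0,0],
    [0.45,0,0,-0.015,0,0,0],
    [0.45,0,0,-0.03,0,0,0],
    [0.45,0,0,-0.03,0,0,0],
    [0.45,0,0,-0.025,0,0,0],
    [0.45,0,0,0,0,0,0]
  ]
}}

```text
time_s: 8.8
tcp_pos: [0.5735, 0.2188, 0.2452]
eef_rot: [179.6, 24.0, 177.9]
contact_force: [1.0, 1.5, 1.1]
gripper_width: 0.0397
gripper_force: 0.0
```

```bash
python3 - <<'E'
from h import *
s=get_state();p,Rm=tcp();print(inrail(p).round(4),s['contact_force'],s['eef_rot'],s['joints'].round(1))
c=capture("wrist");w=pts(c);h=cv2.cvtColor(c["frame"],cv2.COLOR_RGB2HSV).astype(int);H,S,V=h[...,0],h[...,1],h[...,2]
u,v,n=axes();q=w-O;rr=np.stack([q@u,q@v,q@n],-1)
m=(H>100)&(H<130)&(S>120)&(abs(rr[...,1])<.012)&(rr[...,2]>.025)&(rr[...,2]<.07)
a=rr[m];print('fin',m.sum(),a.mean(0).round(4),a.min(0).round(4),a.max(0).round(4))
m=(H>3)&(H<17)&(S>170)&(abs(rr[...,1])<.03)&(rr[...,2]<.02)&(rr[...,2]>-.01);a=rr[m];print('nose',m.sum(),a.min(0).round(4),a.max(0).round(4))
Rt=pose(RY,SL,RY);rv=R.from_matrix(Rm.T@Rt).as_rotvec(degrees=True);print(rv)
E
```

```text
[0.1488 0.001  0.1529] [1.03814261 1.52251093 1.05206967] [179.60680489  24.00159561 177.91497407] [  47.5    3.4  -36.9   30.3  -37.3 -161.9]
fin 671 [ 0.1467 -0.0004  0.0535] [ 0.1306 -0.0071  0.0253] [0.1693 0.0058 0.0579]
nose 331 [ 0.1193 -0.0133  0.008 ] [0.1324 0.0138 0.0132]
[-1.93911284e-03  6.90683761e-01 -1.79893636e+02]
```

{"name": "apply_moves", "arguments": {
  "targets": [
    [0.5,0,0,0,0,0,-0.077],
    [0.5,0,0,0,0,0,-0.077],
    [0.5,0,0,0,0,0,-0.077],
    [0.5,0,0,0,0,0,-0.077],
    [0.5,0,0,0,0,0,-0.077],
    [0.5,0,0,0,0,0,-0.077],
    [0.5,0,0,0,0,0,-0.077],
    [0.5,0,0,0,0,0,-0.077],
    [0.5,0,0,0,0,0,-0.077],
    [0.5,0,0,0,0,0,-0.077],
    [0.5,0,0,0,0,0,-0.077],
    [0.5,0,0,0,0,0,-0.077],
    [0.5,0,0,0,0,0,-0.077],
    [0.5,0,0,0,0,0,-0.077],
    [0.5,0,0,0,0,0,-0.077],
    [0.5,0,0,0,0,0,-0.077],
    [0.5,0,0,0,0,0,-0.077],
    [0.5,0,0,0,0,0,-0.077],
    [0.5,0,0,0,0,0,-0.077],
    [0.5,0,0,0,0,0,-0.077]
  ]
}}

```text
time_s: 10.52
tcp_pos: [0.573, 0.2163, 0.2383]
eef_rot: [-164.0, -17.6, -45.6]
contact_force: [0.1, -0.1, -0.3]
gripper_width: 0.0436
gripper_force: 0.0
```

{"name": "apply_moves", "arguments": {
  "targets": [
    [0.5,0,0,0,0,0,-0.077],
    [0.5,0,0,0,0,0,-0.077],
    [0.5,0,0,0,0,0,-0.077],
    [0.5,0,0,0,0,0,-0.077],
    [0.5,0,0,0,0,0,-0.077],
    [0.5,0,0,0,0,0,-0.074],
    [0.5,0,0,0,0,0,0]
  ]
}}

```text
time_s: 11.1
tcp_pos: [0.573, 0.2163, 0.2384]
eef_rot: [179.9, -23.6, -1.8]
contact_force: [0.0, -0.5, -0.7]
gripper_width: 0.0438
gripper_force: 0.0
```

```bash
cat > fr.py <<'E'
from h import *
def look(col,RYs=None):
    s=get_state();p,Rm=tcp();print('tcp rail',inrail(p).round(4),s['contact_force'].round(1),s['eef_rot'].round(2),s['joints'].round(1),'t',s['time_s'])
    c=capture("wrist");w=pts(c);h=cv2.cvtColor(c["frame"],cv2.COLOR_RGB2HSV).astype(int);H,S,V=h[...,0],h[...,1],h[...,2]
    u,v,n=axes();q=w-O;rr=np.stack([q@u,q@v,q@n],-1)
    m=((H>100)&(H<130) if col=='b' else (H>45)&(H<80))&(S>120)&(abs(rr[...,1])<.012)&(rr[...,2]>.05)&(rr[...,2]<.065)
    a=rr[m]
    if len(a): print('fin top',m.sum(),a.mean(0).round(4),a.min(0).round(4),a.max(0).round(4),np.round(cv2.minAreaRect(a[:,:2].astype(np.float32)),4) if 0 else np.polyfit(a[:,0],a[:,1],1).round(3))
    print('rot to rail pose',R.from_matrix(Rm.T@pose(RY,SL,RY)).as_rotvec(degrees=True).round(2))
    return c,rr,(H,S,V)
E
python3 -c "
from fr import *
look('b')"
```

```text
tcp rail [ 0.1457 -0.0015  0.1468] [ 0.  -0.5 -0.7] [179.88 -23.63  -1.8 ] [ 47.3   3.9 -37.2  30.4 -37.   18.2] t 11.1
fin top 639 [ 0.1532 -0.0007  0.0557] [ 0.1326 -0.0073  0.0501] [0.1717 0.0054 0.0577] [ 0.002 -0.001]
rot to rail pose [-0.04  0.37  0.37]
```

{"name": "apply_moves", "arguments": {
  "targets": [
    [0.5,0.006,-0.0008,0.02,0,0.004,0.004],
    [0.5,0,0,0.03,0,0,0],
    [0.5,0,0,0.03,0,0,0],
    [0.5,0,0,0.015,0,0,0],
    [0.5,0,0,0.006,0,0,0],
    [0.5,0,0,0,0,0,0],
    [0,0,0,0,0,0,0],
    [0,0,0,0,0,0,0],
    [0,0,0,0,0,0,0],
    [0,0,0,0,0,0,0],
    [0,0,0,0,0,0,0],
    [0,0,0,0,0,0,0],
    [0,0,0,0,0,0,0],
    [0,0,0,0,0,0,0],
    [0,0,0,0,0,0,0]
  ]
}}

```text
time_s: 12.4
tcp_pos: [0.6198, 0.2165, 0.1507]
eef_rot: [-179.7, -24.1, -2.5]
contact_force: [-5.2, 0.2, 6.2]
gripper_width: 0.0139
gripper_force: 25.0
```

```bash
python3 -c "
from fr import *
look('b');print(get_state()['gripper_width'],get_state()['gripper_force'])"
```

```text
tcp rail [0.1526 0.0005 0.0477] [-5.2  0.2  6.2] [-179.69  -24.12   -2.54] [ 39.6  12.6 -43.6  47.  -21.7   5.7] t 12.4
fin top 1053 [0.1601 0.0002 0.0555] [ 0.131  -0.0071  0.05  ] [0.1719 0.0073 0.0628] [-0.001  0.   ]
rot to rail pose [-0.17 -0.12 -0.31]
0.013713790704396564 25.001441538333893
```

{"name": "apply_moves", "arguments": {
  "targets": [
    [0,0,0,-0.0015,0,0,0],
    [0,-0.01,0,0,0,0,0],
    [0,-0.01,0,0,0,0,0],
    [0,-0.01,0,0,0,0,0],
    [0,-0.01,0,0,0,0,0],
    [0,0,0,0,0,0,0]
  ]
}}

```text
time_s: 12.95
tcp_pos: [0.5809, 0.2168, 0.1337]
eef_rot: [-179.8, -24.0, -2.5]
contact_force: [0.1, -0.7, -1.1]
gripper_width: 0.0135
gripper_force: 25.0
```

```bash
python3 -c "
from fr import *
look('b');print(get_state()['gripper_width'],get_state()['gripper_force'])"
```

```text
tcp rail [ 0.1102 -0.0007  0.048 ] [ 0.1 -0.7 -1.1] [-179.83  -23.97   -2.49] [ 39.4  10.8 -50.3  56.8 -18.8  -4.7] t 12.95
fin top 1059 [ 0.1179 -0.0009  0.0558] [ 0.0897 -0.0083  0.05  ] [0.1294 0.0061 0.0635] [-0.003 -0.001]
rot to rail pose [-0.05  0.03 -0.26]
0.013782683807633457 24.99662160873413
```

{"name": "apply_moves", "arguments": {
  "targets": [
    [0,-0.012,-0.0007,0,0,0,0],
    [0,-0.012,0,0,0,0,0],
    [0,-0.012,0,0,0,0,0],
    [0,-0.012,0,0,0,0,0],
    [0,-0.012,0,0,0,0,0],
    [0,-0.008,0,0,0,0,0],
    [0,0,0,0,0,0,0],
    [0,-0.004,0,0,0,0,0],
    [0,-0.003,0,0,0,0,0],
    [0,-0.003,0,0,0,0,0],
    [0,-0.002,0,0,0,0,0],
    [0,0,0,0,0,0,0]
  ]
}}

```text
time_s: 14.0
tcp_pos: [0.5169, 0.2235, 0.1093]
eef_rot: [179.6, -23.2, -2.7]
contact_force: [19.3, -6.6, -20.6]
gripper_width: 0.014
gripper_force: 24.9
```

```bash
python3 -c "
from fr import *
look('b');print(get_state()['gripper_width'],get_state()['gripper_force'])"
```

```text
tcp rail [0.0417 0.0036 0.0518] [ 19.3  -6.6 -20.6] [179.6  -23.18  -2.72] [ 40.8   8.5 -58.2  68.8 -17.2 -19.1] t 14.0
fin top 1121 [0.0509 0.0033 0.0584] [ 0.0207 -0.0043  0.05  ] [0.0615 0.0105 0.0628] [-0.002  0.003]
rot to rail pose [ 0.61  0.82 -0.47]
0.013620973871024166 24.948247969150543
```

{"name": "apply_moves", "arguments": {
  "targets": [
    [0,0.004,0.001,0.0005,0,0,0],
    [0,0.004,0.001,0.001,0,0,0],
    [0,0.002,0.001,0.001,0,0,0],
    [0,0,0,0,0,0,0],
    [0,0,0,0,0,0,0]
  ]
}}

```text
time_s: 14.47
tcp_pos: [0.5264, 0.223, 0.1128]
eef_rot: [179.9, -23.3, -2.6]
contact_force: [-0.3, -1.5, -0.4]
gripper_width: 0.0138
gripper_force: 25.0
```

```bash
python3 -c "
from fr import *
look('b')"
```

```text
tcp rail [0.0518 0.0034 0.0512] [-0.3 -1.5 -0.4] [179.91 -23.31  -2.55] [ 40.2   8.7 -57.3  67.8 -16.9 -17.2] t 14.4667
fin top 1085 [0.0608 0.0032 0.0581] [ 0.031  -0.004   0.0501] [0.0714 0.0103 0.0635] [-0.     0.003]
rot to rail pose [ 0.23  0.69 -0.32]
```

{"name": "apply_moves", "arguments": {
  "targets": [
    [0.4,0,0,0,0,0,0],
    [0.4,0,0,0,0,0,0],
    [0.4,0,0,0,0,0,0],
    [0.4,0,0,0,0,0,0],
    [0.4,0,0.003,-0.004,0,-0.056,0.003],
    [0.4,0,0,0,0,-0.056,0],
    [0.4,0,0,0,0,-0.056,0],
    [0.4,0,0,0,0,0,0],
    [0.4,0,0,0,0,0,0]
  ]
}}

```text
time_s: 15.27
tcp_pos: [0.5497, 0.2109, 0.1259]
eef_rot: [178.9, -19.1, -3.3]
contact_force: [-0.2, 0.6, -0.0]
gripper_width: 0.0346
gripper_force: 0.0
```

```bash
python3 -c "
from fr import *
look('b');print(get_state()['gripper_width'])"
```

```text
tcp rail [ 0.0788 -0.0077  0.0535] [-0.2  0.6 -0. ] [178.87 -19.14  -3.29] [ 45.9  10.8 -45.9  36.5 -26.    8.6] t 15.2667
fin top 570 [0.0455 0.0015 0.0559] [ 0.0339 -0.0053  0.0539] [0.085  0.0098 0.0605] [-0.026  0.003]
rot to rail pose [ 1.53  4.87 -0.96]
0.03525698347921857
```

```bash
python3 - <<'E'
from h import *
p,Rm=tcp()
c=plan(p+axes()[2]*.03,Rm,n=2)
c=plan(rail(.053,0,.105),pose(RY,8,RY),n=4,cur=c)
E
```

```text
2 x [-0.0013, 0.0004, -0.0149] [0.0, 0.0, 0.0]
4 x [-0.0071, -0.002, -0.0044] [0.004, -0.0309, -0.0031]
```

{"name": "apply_moves", "arguments": {
  "targets": [
    [0.45,-0.0013,0.0004,-0.015,0,0,0],
    [0.45,-0.0013,0.0004,-0.015,0,0,0],
    [0.45,-0.007,-0.002,-0.0044,0.004,-0.031,-0.003],
    [0.45,-0.007,-0.002,-0.0044,0.004,-0.031,-0.003],
    [0.45,-0.007,-0.002,-0.0044,0.004,-0.031,-0.003],
    [0.45,-0.007,-0.002,-0.0044,0.004,-0.031,-0.003],
    [0.45,0,0,0,0,0,0]
  ]
}}

```text
time_s: 15.9
tcp_pos: [0.5071, 0.2194, 0.164]
eef_rot: [180.0, -8.0, -2.3]
contact_force: [0.8, -0.7, 0.7]
gripper_width: 0.0396
gripper_force: 0.0
```

```bash
python3 - <<'E'
from fr import *
c,rr,_=look('b')
p,Rm=tcp();Rt=pose(RY,8,RY);c=plan(rail(.053,0,.075),Rt,n=2);c=plan(rail(.053,0,.05),Rt,cur=c)
E
```

```text
tcp rail [ 0.0551 -0.001   0.1057] [ 0.8 -0.7  0.7] [179.97  -7.98  -2.33] [ 47.8   9.2 -30.4   8.6 -45.6  34.2] t 15.9
fin top 826 [0.0524 0.001  0.0555] [ 0.0291 -0.0065  0.0502] [0.0698 0.0087 0.0573] [-0.065  0.004]
rot to rail pose [ 0.07 16.02 -0.12]
2 x [0.0032, -0.0008, 0.0147] [0.0005, -0.0004, -0.001]
1 x [0.0069, -0.0, 0.024] [0.0, 0.0, 0.0]
```

{"name": "apply_moves", "arguments": {
  "targets": [
    [0.45,0.0018,-0.0008,0.0147,0,0,-0.001],
    [0.45,0.0018,-0.0008,0.0147,0,0,0],
    [0.45,0.0067,0,0.024,0,0,0],
    [0,0,0,0,0,0,0],
    [0,0,0,0,0,0,0],
    [0,0,0,0,0,0,0],
    [0,0,0,0,0,0,0],
    [0,0,0,0,0,0,0],
    [0,0,0,0,0,0,0],
    [0,0,0,0,0,0,0],
    [0,0,0,0,0,0,0],
    [0,-0.0058,0,0.0016,0,0,0],
    [0,-0.0058,0,0.0016,0,0,0],
    [0,0,0,0,0,0,0]
  ]
}}

```text
time_s: 17.12
tcp_pos: [0.512, 0.2217, 0.107]
eef_rot: [-179.9, -7.9, -2.2]
contact_force: [-2.2, 2.5, 5.0]
gripper_width: 0.0137
gripper_force: 25.0
```

```bash
python3 - <<'E'
from fr import *
c,rr,_=look('b');print(get_state()['gripper_width'])
E
```

```text
tcp rail [0.0363 0.0015 0.0517] [-2.2  2.5  5. ] [-179.91   -7.93   -2.2 ] [ 47.3  13.6 -34.1   9.8 -37.5  32.9] t 17.1167
fin top 965 [0.0471 0.0013 0.0552] [ 0.0319 -0.0061  0.05  ] [0.0575 0.0084 0.0577] [0.008 0.001]
rot to rail pose [-9.000e-02  1.607e+01 -1.000e-02]
0.01386581559617287
```

{"name": "apply_moves", "arguments": {
  "targets": [
    [0,-0.0038,0,0.0011,0,0,0],
    [0,-0.0019,0,0.0006,0,0,0],
    [0,-0.0019,0,0.0006,0,0,0],
    [0,0,0,0,0,0,0]
  ]
}}

```text
time_s: 17.5
tcp_pos: [0.5071, 0.2225, 0.1051]
eef_rot: [-179.9, -8.1, -2.1]
contact_force: [5.0, -2.8, 8.6]
gripper_width: 0.0138
gripper_force: 25.0
```

```bash
python3 - <<'E'
from fr import *
c,rr,_=look('b');print(get_state()['gripper_width'])
E
```

```text
tcp rail [0.031  0.0022 0.052 ] [ 5.  -2.8  8.6] [-179.87   -8.11   -2.14] [ 47.9  13.3 -35.1  10.3 -36.8  32. ] t 17.5
fin top 980 [0.0419 0.002  0.0555] [ 0.0267 -0.0055  0.05  ] [0.0523 0.0114 0.0647] [0.011 0.002]
rot to rail pose [-0.15 15.89  0.04]
0.013671183895585488
```

{"name": "apply_moves", "arguments": {
  "targets": [
    [0,-0.0015,0,0.0004,0,0,0],
    [0,0,0,0,0,0,0],
    [0,0.0015,0,-0.0004,0,0,0],
    [0.5,0,0,0,0,0,0],
    [0.5,0,0,0,0,0,0],
    [0.5,0,0,0,0,0,0],
    [0.5,0,0,0,0,0,0],
    [0.5,0,0,-0.015,0,0,0],
    [0.5,0,0,-0.03,0,0,0],
    [0.5,0,0,-0.03,0,0,0],
    [0.6,0,0,-0.03,0,0,0],
    [0.6,0,0,0,0,0,0]
  ]
}}

```text
time_s: 18.55
tcp_pos: [0.4923, 0.2237, 0.2129]
eef_rot: [-179.7, -8.2, -2.2]
contact_force: [0.6, 1.5, -0.1]
gripper_width: 0.0509
gripper_force: 0.0
```

```bash
python3 - <<'E'
from fr import *
c,rr,_=look('b')
plan([.478,-.041,.20],pose(-110))
E
```

```text
tcp rail [0.0613 0.0028 0.1565] [ 0.6  1.5 -0.1] [-179.69   -8.21   -2.18] [ 49.5   5.1 -27.9   7.9 -52.   33.7] t 18.55
fin top 513 [0.035  0.002  0.0556] [ 0.0125 -0.0045  0.0501] [0.0525 0.0086 0.0578] [-0.006  0.002]
rot to rail pose [-0.32 15.79 -0.02]
18 x [0.0131, 0.011, 0.0013] [-0.0048, -0.0033, 0.0664]
```

A is home (fin centre 32 mm from the stop). I'm moving on to B.

{"name": "apply_moves", "arguments": {
  "targets": [
    [1,0.0131,0.011,0.0013,-0.0048,-0.0033,0.0664],
    [1,0.0131,0.011,0.0013,-0.0048,-0.0033,0.0664],
    [1,0.0131,0.011,0.0013,-0.0048,-0.0033,0.0664],
    [1,0.0131,0.011,0.0013,-0.0048,-0.0033,0.0664],
    [1,0.0131,0.011,0.0013,-0.0048,-0.0033,0.0664],
    [1,0.0131,0.011,0.0013,-0.0048,-0.0033,0.0664],
    [1,0.0131,0.011,0.0013,-0.0048,-0.0033,0.0664],
    [1,0.0131,0.011,0.0013,-0.0048,-0.0033,0.0664],
    [1,0.0131,0.011,0.0013,-0.0048,-0.0033,0.0664],
    [1,0.0131,0.011,0.0013,-0.0048,-0.0033,0.0664],
    [1,0.0131,0.011,0.0013,-0.0048,-0.0033,0.0664],
    [1,0.0131,0.011,0.0013,-0.0048,-0.0033,0.0664],
    [1,0.0131,0.011,0.0013,-0.0048,-0.0033,0.0664],
    [1,0.0131,0.011,0.0013,-0.0048,-0.0033,0.0664],
    [1,0.0131,0.011,0.0013,-0.0048,-0.0033,0.0664],
    [1,0.0131,0.011,0.0013,-0.0048,-0.0033,0.0664],
    [1,0.0131,0.011,0.0013,-0.0048,-0.0033,0.0664],
    [1,0.0131,0.011,0.0013,-0.0048,-0.0033,0.0664],
    [1,0,0,0,0,0,0]
  ]
}}

```text
time_s: 20.18
tcp_pos: [0.4739, -0.0444, 0.1957]
eef_rot: [179.6, -0.4, -110.5]
contact_force: [-0.8, -0.6, -0.6]
gripper_width: 0.0879
gripper_force: 0.0
```

```bash
python3 - <<'E'
from fin import *
print(tcp()[0],get_state()["eef_rot"],get_state()["joints"].round(1))
c,w,h=fin('g',ctr=(.478,-.041))
m=(h[...,0]>3)&(h[...,0]<17)&(h[...,1]>200)&(abs(w[...,2]-.014)<.006)&(np.hypot(w[...,0]-.478,w[...,1]+.041)<.06)
print('nose',m.sum(),w[m].mean(0))
E
```

```text
[ 0.47386405 -0.04438964  0.19570922] [ 179.63646057   -0.35684859 -110.45266855] [ 18.5   4.2 -27.5   0.1 -58.7 -38.9]
g 447 rect [ 0.4777 -0.044 ] [0.0388 0.0128] yaw 69.7 z 0.0606 zmax 0.277
nose 0 [nan nan nan]<stdin>:5: RuntimeWarning: Mean of empty slice.
  ret = um.true_divide(
```

```bash
python3 - <<'E'
from h import *
c=plan([.4775,-.0437,.10],pose(-110.3),n=4);c=plan([.4775,-.0437,.049],pose(-110.3),n=3,cur=c)
E
```

```text
4 x [-0.0003, -0.0006, 0.024] [0.0007, -0.001, 0.0005]
3 x [0.0, -0.0, 0.017] [0.0, 0.0, 0.0]
```

{"name": "apply_moves", "arguments": {
  "targets": [
    [1,-0.0003,-0.0006,0.024,0.0007,-0.001,0],
    [1,-0.0003,-0.0006,0.024,0.0007,-0.001,0],
    [1,-0.0003,-0.0006,0.024,0.0007,-0.001,0],
    [1,-0.0003,-0.0006,0.024,0.0007,-0.001,0],
    [1,0,0,0.022,0,0,0],
    [1,0,0,0.018,0,0,0],
    [0.6,0,0,0.011,0,0,0],
    [0,0,0,0,0,0,0],
    [0,0,0,0,0,0,0],
    [0,0,0,0,0,0,0],
    [0,0,0,0,0,0,0],
    [0,0,0,0,0,0,0],
    [0,0,0,0,0,0,0],
    [0,0,0,0,0,0,0],
    [0,0,0,0,0,0,0],
    [0,0,0,0,0,0,0],
    [0,0,0,0,0,0,0],
    [0,0,0,0,0,0,0],
    [0,0,0,0,0,0,0],
    [0,0,0,0,0,0,0]
  ]
}}

```text
time_s: 21.9
tcp_pos: [0.4793, -0.0427, 0.0501]
eef_rot: [-179.9, 0.1, -110.0]
contact_force: [-0.2, 0.6, 2.3]
gripper_width: 0.0141
gripper_force: 25.0
```

{"name": "apply_moves", "arguments": {
  "targets": [
    [0,0,0,0,0,0,0],
    [0,0,0,0,0,0,0],
    [0,0,0,0,0,0,0]
  ]
}}

```text
time_s: 22.15
tcp_pos: [0.4793, -0.0427, 0.0501]
eef_rot: [-179.9, 0.1, -110.0]
contact_force: [-0.3, -0.1, 1.7]
gripper_width: 0.0139
gripper_force: 25.0
```

```bash
python3 - <<'E'
from h import *
p,Rm=tcp();print(p,get_state()["gripper_width"],get_state()["contact_force"])
d=np.array([.4777,-.044,0])-p;a=np.radians(69.7);print('fin centre ahead of tcp toward nose',d[0]*np.cos(a)+d[1]*np.sin(a))
c=plan(p+[0,0,.19],Rm)
t=plan(rail(.177,0,.044+.065),pose(RY,SL,RY),cur=c)
E
```

```text
[ 0.4792524  -0.04274799  0.05013829] 0.013931955708061054 [-0.3463733  -0.08372547  1.68988471]
fin centre ahead of tcp toward nose -0.0017128262918126695
6 x [-0.0, -0.0, -0.0317] [0.0, 0.0, 0.0]
18 x [-0.0101, -0.0159, 0.0005] [0.0138, 0.0101, -0.0655]
```

{"name": "apply_moves", "arguments": {
  "targets": [
    [0,0,0,-0.015,0,0,0],
    [0,0,0,-0.035,0,0,0],
    [0,0,0,-0.035,0,0,0],
    [0,0,0,-0.035,0,0,0],
    [0,0,0,-0.035,0,0,0],
    [0,0,0,-0.035,0,0,0]
  ]
}}

```text
time_s: 22.65
tcp_pos: [0.4785, -0.0429, 0.2418]
eef_rot: [-179.9, 0.1, -110.0]
contact_force: [1.5, -0.1, -0.7]
gripper_width: 0.0134
gripper_force: 25.0
```

{"name": "apply_moves", "arguments": {
  "targets": [
    [0,-0.0101,-0.0159,0.0005,0.0138,0.0101,-0.0655],
    [0,-0.0101,-0.0159,0.0005,0.0138,0.0101,-0.0655],
    [0,-0.0101,-0.0159,0.0005,0.0138,0.0101,-0.0655],
    [0,-0.0101,-0.0159,0.0005,0.0138,0.0101,-0.0655],
    [0,-0.0101,-0.0159,0.0005,0.0138,0.0101,-0.0655],
    [0,-0.0101,-0.0159,0.0005,0.0138,0.0101,-0.0655],
    [0,-0.0101,-0.0159,0.0005,0.0138,0.0101,-0.0655],
    [0,-0.0101,-0.0159,0.0005,0.0138,0.0101,-0.0655],
    [0,-0.0101,-0.0159,0.0005,0.0138,0.0101,-0.0655],
    [0,-0.0101,-0.0159,0.0005,0.0138,0.0101,-0.0655],
    [0,-0.0101,-0.0159,0.0005,0.0138,0.0101,-0.0655],
    [0,-0.0101,-0.0159,0.0005,0.0138,0.0101,-0.0655],
    [0,-0.0101,-0.0159,0.0005,0.0138,0.0101,-0.0655],
    [0,-0.0101,-0.0159,0.0005,0.0138,0.0101,-0.0655],
    [0,-0.0101,-0.0159,0.0005,0.0138,0.0101,-0.0655],
    [0,-0.0101,-0.0159,0.0005,0.0138,0.0101,-0.0655],
    [0,-0.0101,-0.0159,0.0005,0.0138,0.0101,-0.0655],
    [0,-0.0101,-0.0159,0.0005,0.0138,0.0101,-0.0655],
    [0,0,0,0,0,0,0]
  ]
}}

```text
time_s: 24.23
tcp_pos: [0.6147, 0.2168, 0.2148]
eef_rot: [179.8, -23.9, -1.6]
contact_force: [-0.7, -0.6, -2.2]
gripper_width: 0.0137
gripper_force: 25.0
```

```bash
python3 - <<'E'
from fr import *
look('g')
Rt=pose(RY,SL,RY);c=plan(rail(.177,0,.065),Rt,n=4);plan(rail(.177,0,.0475),Rt,n=2,cur=c)
E
```

```text
tcp rail [0.1741 0.0006 0.1084] [-0.7 -0.6 -2.2] [179.82 -23.9   -1.6 ] [ 43.5   8.6 -35.7  32.4 -32.6  19.3] t 24.2333
rot to rail pose [-0.06  0.1   0.55]
4 x [0.0006, -0.0001, 0.0109] [0.0, 0.0004, 0.0006]
2 x [-0.0, -0.0, 0.0087] [0.0, 0.0, 0.0]
```

{"name": "apply_moves", "arguments": {
  "targets": [
    [0,0.0006,0,0.016,0,0.0004,0.002],
    [0,0.0006,0,0.014,0,0.0004,0.002],
    [0,0.0006,0,0.012,0,0,0.002],
    [0,0.0006,0,0.01,0,0,0],
    [0,0,0,0.006,0,0,0],
    [0,0,0,0.003,0,0,0],
    [0,0,0,0,0,0,0]
  ]
}}

```text
time_s: 24.87
tcp_pos: [0.6434, 0.2137, 0.1609]
eef_rot: [-179.8, -24.0, -2.8]
contact_force: [0.0, -1.1, -0.7]
gripper_width: 0.0138
gripper_force: 25.0
```

```bash
python3 - <<'E'
from fr import *
look('g')
E
```

```text
tcp rail [ 0.1785 -0.0014  0.0474] [ 0.  -1.1 -0.7] [-179.83  -23.95   -2.78] [ 39.2  13.9 -39.   41.1 -24.2  12.1] t 24.8667
fin top 1108 [ 0.1896 -0.0016  0.0572] [ 0.1605 -0.0089  0.0501] [0.2002 0.0053 0.0624] [-0.004 -0.001]
rot to rail pose [ 0.06  0.05 -0.53]
```

{"name": "apply_moves", "arguments": {
  "targets": [
    [0,0,-0.0015,0,0,0,-0.005],
    [0,-0.01,0,0,0,0,0],
    [0,-0.01,0,0,0,0,0],
    [0,-0.01,0,0,0,0,0],
    [0,-0.01,0,0,0,0,0],
    [0,-0.01,0,0,0,0,0],
    [0,0,0,0,0,0,0]
  ]
}}

```text
time_s: 25.5
tcp_pos: [0.5963, 0.2174, 0.1413]
eef_rot: [180.0, -24.0, -2.2]
contact_force: [-0.2, -0.7, -1.6]
gripper_width: 0.0141
gripper_force: 25.0
```

```bash
python3 - <<'E'
from fr import *
look('g')
E
```

```text
tcp rail [0.1274 0.0005 0.0487] [-0.2 -0.7 -1.6] [179.99 -24.    -2.17] [ 39.9  11.5 -47.4  52.  -20.3   0.3] t 25.5
fin top 1142 [0.1387 0.0003 0.0583] [ 0.109  -0.0071  0.05  ] [0.1493 0.0072 0.0643] [ 0.008 -0.001]
rot to rail pose [-0.    0.    0.03]
```

Smoothly in. I'm sliding the rest of the way.

{"name": "apply_moves", "arguments": {
  "targets": [
    [0,-0.01,0,0,0,0,0],
    [0,-0.01,0,0,0,0,0],
    [0,-0.006,0,0,0,0,0],
    [0,-0.004,0,0,0,0,0],
    [0,-0.002,0,0,0,0,0],
    [0,-0.002,0,0,0,0,0],
    [0,0,0,0,0,0,0]
  ]
}}

```text
time_s: 26.13
tcp_pos: [0.567, 0.219, 0.1277]
eef_rot: [-180.0, -24.0, -2.2]
contact_force: [0.2, 0.3, -1.0]
gripper_width: 0.0137
gripper_force: 25.0
```

```bash
python3 - <<'E'
from fr import *
look('g')
E
```

```text
tcp rail [0.095  0.001  0.0483] [ 0.2  0.3 -1. ] [-179.97  -24.03   -2.23] [ 39.1  10.2 -52.6  61.6 -17.8  -9.2] t 26.1333
fin top 1127 [0.1063 0.0008 0.0579] [ 0.077  -0.0064  0.0501] [0.1167 0.0076 0.0629] [0.005 0.   ]
rot to rail pose [-0.02 -0.03 -0.03]
```

{"name": "apply_moves", "arguments": {
  "targets": [
    [0,-0.001,0,0,0,0,0],
    [0,-0.001,0,0,0,0,0],
    [0,-0.001,0,0,0,0,0],
    [0,0,0,0,0,0,0]
  ]
}}

```text
time_s: 26.52
tcp_pos: [0.5661, 0.2193, 0.1279]
eef_rot: [-179.9, -24.2, -2.3]
contact_force: [11.7, -0.5, -0.5]
gripper_width: 0.014
gripper_force: 25.0
```

{"name": "apply_moves", "arguments": {
  "targets": [
    [0,-0.001,0,0,0,0,0],
    [0,0,0,0,0,0,0],
    [0.45,0,0,0,0,0,0],
    [0.45,0,0,0,0,0,0],
    [0.45,0,0,0,0,0,0],
    [0.45,0,0,0,0,0,0],
    [0.45,0,0,0,0,0,0],
    [0.45,0,0,-0.015,0,0,0],
    [0.45,0,0,-0.03,0,0,0],
    [0.45,0,0,-0.03,0,0,0],
    [0.45,0,0,-0.03,0,0,0],
    [0.45,0,0,0,0,0,0]
  ]
}}

```text
time_s: 27.52
tcp_pos: [0.5203, 0.2233, 0.2273]
eef_rot: [-179.6, -24.3, -2.2]
contact_force: [1.4, 1.3, 0.6]
gripper_width: 0.0395
gripper_force: 0.0
```

```bash
python3 - <<'E'
from fr import *
c,rr,(H,S,V)=look('g')
for n,m in(('g',(H>45)&(H<80)&(S>120)),('b',(H>100)&(H<130)&(S>120))):
    a=rr[m&(abs(rr[...,1])<.012)&(rr[...,2]>.052)&(rr[...,2]<.06)];print(n,len(a),np.percentile(a,[1,99],axis=0).round(4).tolist())
cv2.imwrite("pics/w4.png",c["frame"][:,:,::-1])
# knob target: top-view bar centre, lower by 14 mm to the grip point; panel slope 28
RYk=-2.9
n=np.array([-np.sin(np.radians(28)),0,np.cos(np.radians(28))])
print(tcp()[0])
E
```

```text
tcp rail [0.0928 0.0035 0.1583] [1.4 1.3 0.6] [-179.58  -24.26   -2.25] [ 52.5  -0.1 -44.4  34.4 -35.9   8.8] t 27.5167
fin top 544 [0.0974 0.001  0.0557] [ 0.0769 -0.0048  0.05  ] [0.1163 0.0075 0.0583] [0.004 0.001]
rot to rail pose [-0.4  -0.26 -0.04]
g 537 [[0.0774, -0.0047, 0.0536], [0.1159, 0.0066, 0.0573]]
b 397 [[0.02, -0.0043, 0.0525], [0.052, 0.0078, 0.0573]]
[0.52036844 0.22295873 0.22521038]
```

View pics/w4.png

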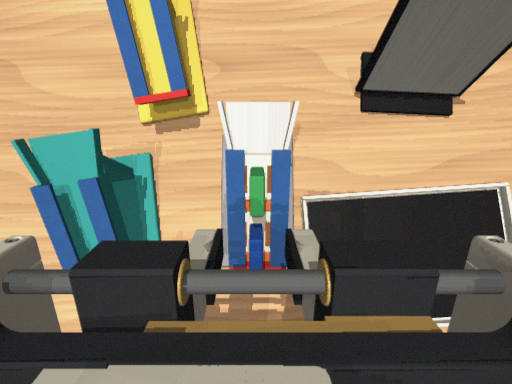

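Both carriers are seated in the rail: green fin at (257,190), blue fin at (257,245), touching. Next is the selector.

```bash
python3 - <<'E'
from h import *
plan([.504,-.228,.235],pose(-3,28,-3))
E
```

```text
13 x [0.0006, 0.0347, -0.0007] [-0.0006, 0.0032, 0.0006]
```

{"name": "apply_moves", "arguments": {
  "targets": [
    [0.5,0.0006,0.0347,-0.0007,0,0.0032,0.0006],
    [0.5,0.0006,0.0347,-0.0007,0,0.0032,0.0006],
    [0.5,0.0006,0.0347,-0.0007,0,0.0032,0.0006],
    [0.5,0.0006,0.0347,-0.0007,0,0.0032,0.0006],
    [0.5,0.0006,0.0347,-0.0007,0,0.0032,0.0006],
    [0.5,0.0006,0.0347,-0.0007,0,0.0032,0.0006],
    [0.5,0.0006,0.0347,-0.0007,0,0.0032,0.0006],
    [0.5,0.0006,0.0347,-0.0007,0,0.0032,0.0006],
    [0.5,0.0006,0.0347,-0.0007,0,0.0032,0.0006],
    [0.5,0.0006,0.0347,-0.0007,0,0.0032,0.0006],
    [0.5,0.0006,0.0347,-0.0007,0,0.0032,0.0006],
    [0.5,0.0006,0.0347,-0.0007,0,0.0032,0.0006],
    [0.5,0.0006,0.0347,-0.0007,0,0.0032,0.0006],
    [0.5,0,0,0,0,0,0],
    [0.5,0,0,0,0,0,0]
  ]
}}

```text
time_s: 28.82
tcp_pos: [0.5028, -0.233, 0.2311]
eef_rot: [-179.6, -27.6, -3.4]
contact_force: [-0.1, 0.6, -0.0]
gripper_width: 0.0439
gripper_force: 0.0
```

```bash
cat > kn.py <<'E'
from h import *
def knob(name=None):
    s=get_state();print(s['tcp_pos'].round(4),s['eef_rot'].round(1),s['joints'].round(1),'t',s['time_s'],'F',s['contact_force'].round(1),'M',s['moment'].round(2))
    c=capture("wrist");w=pts(c);h=cv2.cvtColor(c["frame"],cv2.COLOR_RGB2HSV).astype(int);H,S,V=h[...,0],h[...,1],h[...,2]
    near=(np.hypot(w[...,0]-.57,w[...,1]+.228)<.09)
    pn=near&(S<50)&(V>140)&(w[...,2]<.16)&(w[...,2]>.05)
    p=w[pn]
    for _ in range(4):
        k=np.linalg.lstsq(np.c_[p[:,:2],np.ones(len(p))],p[:,2],rcond=None)[0];r=p[:,2]-np.c_[p[:,:2],np.ones(len(p))]@k;p=p[abs(r)<max(.002,2*r.std())]
    n=np.r_[-k[:2],1];n/=np.linalg.norm(n);d=(w-np.r_[0,0,k[2]])@n
    up=np.array([0,0,1])-n*n[2];up/=np.linalg.norm(up);rt=np.cross(up,n)
    print('panel',len(p),'n',n.round(4),'slope',np.degrees(np.arccos(n[2])).round(2),'az',np.degrees(np.arctan2(-n[1],-n[0])).round(2))
    b=near&(abs(d-.047)<.005);q=w[b]
    e=np.stack([q@rt,q@up],-1).astype(np.float32);r=cv2.minAreaRect(e)
    c0=r[0][0]*rt+r[0][1]*up;c0=c0+n*(np.r_[0,0,k[2]]@n+.033)
    bx=cv2.boxPoints(r);ed=bx[1]-bx[0] if np.linalg.norm(bx[1]-bx[0])>np.linalg.norm(bx[2]-bx[1]) else bx[2]-bx[1]
    print('bar n',b.sum(),'size',np.round(r[1],4),'cw angle from uphill',(np.degrees(np.arctan2(ed[0],ed[1]))).round(1),'(mod 180) grip pt',c0.round(4))
    pt=b&(S<70)&(V>130);q=w[pt]
    if pt.sum()>3:
        z=q.mean(0)-c0;print('pointer',pt.sum(),'cw ang',np.degrees(np.arctan2(z@rt,z@up)).round(1),'r',np.hypot(z@rt,z@up).round(4))
    rd=near&((H<5)|(H>172))&(S>150);q=w[rd]
    if rd.sum()>3: z=q.mean(0)-c0;print('red dot',np.degrees(np.arctan2(z@rt,z@up)).round(1))
    if name: cv2.imwrite(name,c["frame"][:,:,::-1])
    return c0,n,up,rt
E
python3 -c "
from kn import *
knob('pics/k1.png')"
```

```text
[ 0.5028 -0.233   0.2311] [-179.6  -27.6   -3.4] [ -5.6  -3.2 -34.7  -2.8 -30.9  94.3] t 28.8167 F [-0.1  0.6 -0. ] M [ 0.05  1.57 -0.05]
panel 10068 n [-0.4675  0.0183  0.8838] slope 27.89 az -2.25
bar n 1072 size [0.0636 0.0159] cw angle from uphill 0.9 (mod 180) grip pt [ 0.5531 -0.2286  0.1242]
pointer 160 cw ang 1.1 r 0.0172
red dot -71.5
```

View pics/k1.png

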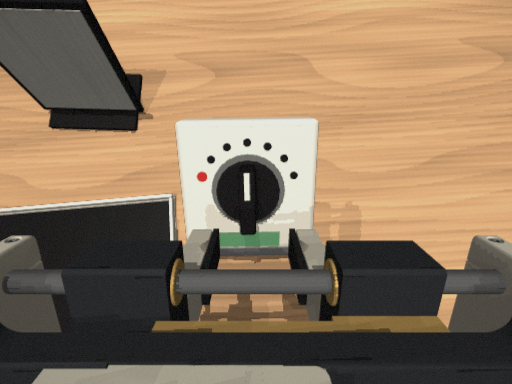

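The knob is at (248,188) with its pointer straight uphill, so the start is click 3. The red dot is at (202,177). Joint 6 would come close to its limit turning anticlockwise from here, so I'm flipping the tool half a turn first.

{"name": "apply_moves", "arguments": {
  "targets": [
    [0.5,0,0,0,0,0,0.077],
    [0.5,0,0,0,0,0,0.077],
    [0.5,0,0,0,0,0,0.077],
    [0.5,0,0,0,0,0,0.077],
    [0.5,0,0,0,0,0,0.077],
    [0.5,0,0,0,0,0,0.077],
    [0.5,0,0,0,0,0,0.077],
    [0.5,0,0,0,0,0,0.077],
    [0.5,0,0,0,0,0,0.077],
    [0.5,0,0,0,0,0,0.077],
    [0.5,0,0,0,0,0,0.077],
    [0.5,0,0,0,0,0,0.077],
    [0.5,0,0,0,0,0,0.077],
    [0.5,0,0,0,0,0,0.077],
    [0.5,0,0,0,0,0,0.077],
    [0.5,0,0,0,0,0,0.077],
    [0.5,0,0,0,0,0,0.077],
    [0.5,0,0,0,0,0,0.077],
    [0.5,0,0,0,0,0,0.077],
    [0.5,0,0,0,0,0,0.077]
  ]
}}

```text
time_s: 30.53
tcp_pos: [0.5034, -0.2284, 0.2314]
eef_rot: [-161.2, 20.7, -138.3]
contact_force: [-0.3, -0.7, -0.3]
gripper_width: 0.0438
gripper_force: 0.0
```

{"name": "apply_moves", "arguments": {
  "targets": [
    [0.5,0,0,0,0,0,0.077],
    [0.5,0,0,0,0,0,0.077],
    [0.5,0,0,0,0,0,0.077],
    [0.5,0,0,0,0,0,0.077],
    [0.5,0,0,0,0,0,0.077],
    [0.5,0,0,0,0,0,0.074],
    [0.5,0,0,0,0,0,0]
  ]
}}

```text
time_s: 31.12
tcp_pos: [0.5034, -0.2285, 0.2315]
eef_rot: [179.5, 27.7, 176.9]
contact_force: [-0.6, -0.3, -0.9]
gripper_width: 0.0438
gripper_force: 0.0
```

```bash
cat > kp.py <<'E'
from h import *
G=np.array([.5531,-.2286,.1242]);n=np.array([-.4675,.0183,.8838]);n/=np.linalg.norm(n)
up=np.array([0,0,1])-n*n[2];up/=np.linalg.norm(up);rt=np.cross(up,n)
def kpose(cw):  # tool x opposite to the pointer at cw degrees from uphill
    a=np.radians(cw);x=-(up*np.cos(a)+rt*np.sin(a));return np.stack([x,np.cross(-n,x),-n],1)
E
python3 - <<'E'
from kp import *
s=get_state();print(s['tcp_pos'].round(4),s['eef_rot'].round(1),s['joints'].round(1))
Rt=kpose(.5);c=plan(G+n*.05,Rt,n=4);plan(G,Rt,n=3,cur=c)
E
```

```text
[ 0.5034 -0.2285  0.2315] [179.5  27.7 176.9] [ -5.1  -3.4 -34.9  -2.7 -30.9 -85.9]
4 x [0.0015, 0.0004, 0.017] [0.0002, -0.0006, -0.0008]
3 x [-0.0, -0.0, 0.0167] [0.0, 0.0, 0.0]
```

{"name": "apply_moves", "arguments": {
  "targets": [
    [0.5,0.0015,0.0004,0.017,0,-0.0006,-0.0008],
    [0.5,0.0015,0.0004,0.017,0,-0.0006,-0.0008],
    [0.5,0.0015,0.0004,0.017,0,-0.0006,-0.0008],
    [0.5,0.0015,0.0004,0.017,0,-0.0006,-0.0008],
    [0.5,0,0,0.02,0,0,0],
    [0.5,0,0,0.015,0,0,0],
    [0.5,0,0,0.01,0,0,0],
    [0.5,0,0,0,0,0,0]
  ]
}}

```text
time_s: 31.78
tcp_pos: [0.5509, -0.2293, 0.127]
eef_rot: [179.9, 27.7, 177.6]
contact_force: [0.6, -0.9, 0.8]
gripper_width: 0.0435
gripper_force: 0.0
```

```bash
python3 - <<'E'
from kp import *
s=get_state();print(s['tcp_pos'].round(4),s['eef_rot'].round(1),s['joints'].round(1),s['contact_force'].round(1))
plan(G+n*.0005,kpose(.5),n=1)
E
```

```text
[ 0.5509 -0.2293  0.127 ] [179.9  27.7 177.6] [ -4.6   9.  -37.8  -4.4 -15.5 -83.7] [ 0.6 -0.9  0.8]
1 x [-0.0006, 0.0007, 0.003] [0.0006, -0.0016, 0.0045]
```

{"name": "apply_moves", "arguments": {
  "targets": [
    [0.4,-0.0006,0.0007,0.002,0,-0.0016,0.0045],
    [0,0,0,0,0,0,0],
    [0,0,0,0,0,0,0],
    [0,0,0,0,0,0,0],
    [0,0,0,0,0,0,0],
    [0,0,0,0,0,0,0],
    [0,0,0,0,0,0,0],
    [0,0,0,0,0,0,0],
    [0,0,0,0,0,0,0]
  ],
  "newtons": 40
}}

```text
time_s: 32.53
tcp_pos: [0.5529, -0.229, 0.1289]
eef_rot: [179.6, 28.2, 177.0]
contact_force: [-2.7, 9.0, 4.9]
gripper_width: 0.0157
gripper_force: 40.0
```

```bash
cat > st.py <<'E'
from kp import *
s=get_state();p,Rm=tcp();x=-Rm[:,0];print('t',s['time_s'],'off',np.array([(p-G)@rt,(p-G)@up,(p-G)@n]).round(4),'cw',np.degrees(np.arctan2(x@rt,x@up)).round(1),'F',s['contact_force'].round(1),'M.n',(s['moment']@n).round(3),'w',s['gripper_width'].round(4),'tilt',np.degrees(np.arccos(min(1,-Rm[:,2]@n))).round(2),'j',s['joints'].round(1))
E
python3 st.py
```

```text
Traceback (most recent call last):
  File "st.py", line 2, in <module>
    s=get_state();p,Rm=tcp();x=-Rm[:,0];print('t',s['time_s'],'off',np.array([(p-G)@rt,(p-G)@up,(p-G)@n]).round(4),'cw',np.degrees(np.arctan2(x@rt,x@up)).round(1),'F',s['contact_force'].round(1),'M.n',(s['moment']@n).round(3),'w',s['gripper_width'].round(4),'tilt',np.degrees(np.arccos(min(1,-Rm[:,2]@n))).round(2),'j',s['joints'].round(1))
                                                                                                                                                                                                                                      ^^^^^^^^^^^^^^^^^^^^^^^^
AttributeError: 'float' object has no attribute 'round'
```

```bash
sed -i "s/s\['gripper_width'\].round(4)/round(s['gripper_width'],4)/" st.py; python3 st.py
```

```text
t 32.5333 off [0.0004 0.0021 0.0042] cw 0.7 F [-2.7  9.   4.9] M.n -0.039 w 0.0157 tilt 0.29 j [ -4.6   8.9 -37.9  -4.4 -15.1 -84.4]
```

```bash
python3 - <<'E'
from kp import *
p,Rm=tcp();off=Rm.T@(p-G);Rt=kpose(.7-72);plan(G+Rt@off,Rt,n=12,cur=(p,kpose(.7)))
E
```

```text
12 x [-0.0, 0.0002, 0.0] [0.0, 0.0, -0.0667]
```

{"name": "apply_moves", "arguments": {
  "targets": [
    [0,0,0.0002,0,0,0,-0.0667],
    [0,0,0.0002,0,0,0,-0.0667],
    [0,0,0.0002,0,0,0,-0.0667],
    [0,0,0.0002,0,0,0,-0.0667],
    [0,0,0,0,0,0,0]
  ]
}}

```text
time_s: 32.95
tcp_pos: [0.5527, -0.2278, 0.1288]
eef_rot: [-167.9, 25.6, -155.8]
contact_force: [-3.6, 11.8, 6.0]
gripper_width: 0.0162
gripper_force: 40.0
```

```bash
python3 st.py
```

```text
t 32.95 off [-0.0008  0.0018  0.0042] cw -23.7 F [-3.6 11.8  6. ] M.n -0.049 w 0.0162 tilt 0.28 j [ -4.4   8.9 -38.   -4.2 -15.  -60.3]
```

{"name": "apply_moves", "arguments": {
  "targets": [
    [0,0,0.0002,0,0,0,-0.0667],
    [0,0,0.0002,0,0,0,-0.0667],
    [0,0,0.0002,0,0,0,-0.0667],
    [0,0,0.0002,0,0,0,-0.0667],
    [0,0,0.0002,0,0,0,-0.0667],
    [0,0,0.0002,0,0,0,-0.0667],
    [0,0,0.0002,0,0,0,-0.0667],
    [0,0,0.0002,0,0,0,-0.0667],
    [0,0,0,0,0,0,0]
  ]
}}

```text
time_s: 33.7
tcp_pos: [0.5512, -0.2262, 0.1279]
eef_rot: [-153.1, 8.6, -108.5]
contact_force: [-6.4, 15.8, 7.4]
gripper_width: 0.0158
gripper_force: 40.0
```

```bash
python3 st.py
```

```text
t 33.7 off [-0.0024 -0.      0.0042] cw -71.7 F [-6.4 15.8  7.4] M.n 0.025 w 0.0158 tilt 0.22 j [ -4.2   8.8 -38.3  -4.  -14.9 -12.6]
```

{"name": "apply_moves", "arguments": {
  "targets": [
    [0,0,0,0,0,0,-0.033],
    [0,0,0,0,0,0,-0.02],
    [0,0,0,0,0,0,0]
  ]
}}

```text
time_s: 33.95
tcp_pos: [0.5511, -0.2266, 0.1278]
eef_rot: [-152.6, 6.6, -104.5]
contact_force: [-5.8, 14.4, 7.3]
gripper_width: 0.0166
gripper_force: 41.3
```

```bash
python3 st.py
```

```text
t 33.95 off [-0.002  -0.0001  0.0042] cw -76.1 F [-5.8 14.4  7.3] M.n -0.936 w 0.0166 tilt 0.23 j [ -4.3   8.8 -38.3  -4.1 -14.8  -8.2]
```

{"name": "apply_moves", "arguments": {
  "targets": [
    [0,0,0,0,0,0,0.053],
    [0,0,-0.0002,0,0,0,0.0667],
    [0,0,-0.0002,0,0,0,0.0667],
    [0,0,-0.0002,0,0,0,0.0667],
    [0,0,-0.0002,0,0,0,0.0667],
    [0,0,-0.0002,0,0,0,0.0667],
    [0,0,-0.0002,0,0,0,0.0667],
    [0,0,-0.0002,0,0,0,0.0667],
    [0,0,-0.0002,0,0,0,0.0667],
    [0,0,-0.0002,0,0,0,0.0667],
    [0,0,-0.0002,0,0,0,0.0667],
    [0,0,-0.0002,0,0,0,0.0667],
    [0,0,-0.0002,0,0,0,0.0667],
    [0,0,0,0,0,0,0]
  ]
}}

```text
time_s: 35.12
tcp_pos: [0.5523, -0.229, 0.1285]
eef_rot: [179.4, 28.1, 176.5]
contact_force: [-4.4, 8.1, 5.4]
gripper_width: 0.0156
gripper_force: 39.9
```

```bash
python3 st.py
```

```text
t 35.1167 off [0.0004 0.0014 0.0042] cw 1.1 F [-4.4  8.1  5.4] M.n 0.007 w 0.0156 tilt 0.21 j [ -4.6   8.9 -37.9  -4.4 -15.2 -84.8]
```

Now I release, withdraw along the axis and check.

{"name": "apply_moves", "arguments": {
  "targets": [
    [0.5,0,0,0,0,0,0],
    [0.5,0,0,0,0,0,0],
    [0.5,0,0,0,0,0,0],
    [0.5,0,0,0,0,0,0],
    [0.5,0,0,0,0,0,0],
    [0.5,0,0,0,0,0,0],
    [0.5,0,0,-0.015,0,0,0],
    [0.5,0,0,-0.03,0,0,0],
    [0.5,0,0,-0.03,0,0,0],
    [0.5,0,0,-0.03,0,0,0],
    [0.5,0,0,-0.02,0,0,0],
    [0.5,0,0,0,0,0,0]
  ]
}}

```text
time_s: 36.12
tcp_pos: [0.4943, -0.2277, 0.2432]
eef_rot: [179.7, 28.5, 177.0]
contact_force: [0.3, -0.1, -0.1]
gripper_width: 0.0439
gripper_force: 0.0
```

```bash
python3 - <<'E'
from kn import *
knob()
c=capture("top");w=pts(c);f=c["frame"]
cv2.imwrite("pics/top2.png",cv2.resize(f[:,:,::-1],(800,600)))
h=cv2.cvtColor(f,cv2.COLOR_RGB2HSV).astype(int);H,S,V=h[...,0],h[...,1],h[...,2]
u,v,n=axes();q=w-O;rr=np.stack([q@u,q@v,q@n],-1)
for nm,m in(('g',(H>45)&(H<80)&(S>120)),('b',(H>100)&(H<130)&(S>120))):
    a=rr[m&(abs(rr[...,1])<.012)&(rr[...,2]>.045)&(rr[...,2]<.065)&(rr[...,0]>-.02)&(rr[...,0]<.2)];print(nm,len(a),a.min(0).round(4),a.max(0).round(4))
E
```

```text
[ 0.4943 -0.2277  0.2432] [179.7  28.5 177. ] [ -5.   -5.4 -35.4  -2.4 -31.5 -86.2] t 36.1167 F [ 0.3 -0.1 -0.1] M [0.15 1.3  0.  ]
panel 10095 n [-0.4686  0.0181  0.8832] slope 27.97 az -2.22
bar n 982 size [0.0629 0.015 ] cw angle from uphill 0.2 (mod 180) grip pt [ 0.5515 -0.2295  0.1231]
pointer 143 cw ang -2.5 r 0.0188
red dot -71.5
g 116 [ 0.0787 -0.0071  0.0469] [0.115  0.0075 0.0614]
b 113 [ 0.0124 -0.006   0.0453] [0.051  0.008  0.0597]
```

View pics/top2.png

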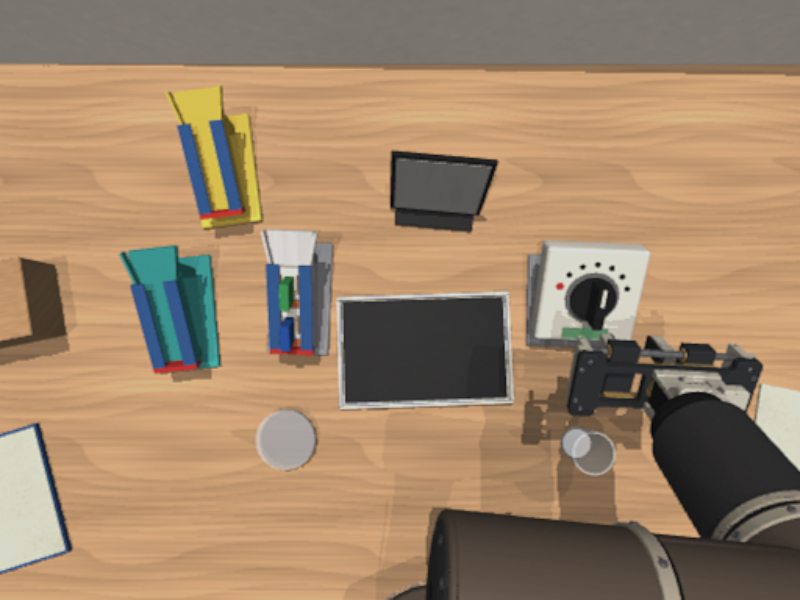

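The top view shows both carriers in the aluminium rail (green at (287,293), blue at (287,333)) and the selector pointing uphill at click 3. The mirror, dish and beaker haven't moved, and the arm is clear. Handing in.

```bash
python3 -c "
from plant import close_job
print(close_job())"
```

```text
the job is handed in; nothing more can be done
None
```

I handed the job in at about 36 s: both carriers are in the rail, noses downhill, blue on the red stop and green against it; the selector was turned to its anticlockwise stop, then three clicks clockwise and released; and the mirror, dish and beaker were not moved.

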